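# Re-rack the pneumatic row in reverse order

### The arm

A 6-joint arm with a two-finger parallel gripper is mounted at the origin on the work surface. World frame = base frame: x ahead of the robot, y to its left, z up, the work surface at z = 0. Lengths are in m, angles in degrees, forces in N, time in s.
With the tool pointing down it reaches from about 0.4 to 0.825 m from the base axis. Payload 7 kg.
Tool frame: the origin (TCP) lies at the very end of the fingers, on their centre line; the grasp point (between the pads) lies 19 mm behind it (ctrl.grip_depth is the z of the grasp point in the tool frame, in m); z points along the fingers, y is the direction in which the jaws open and shut (so a half turn about z gives the same grasp; the last joint's range is limited). The gripper opens to 88 mm and grips with 3 to 60 N. Pads are 19 mm wide; open, the fingers measure 130 mm over their backs; the gripper's body (78 mm by 193 mm) begins 47 mm behind the grasp point.
Start: joints at [86.694, 20.546, 0.682, 0, -70.136, -16.507], TCP at [0.229, 0.635, 0.227] pointing down, gripper open.
Joint ranges: [-176.03, 176.03], [-82.01, 121.73], [-58.28, 71.71], [-173.87, 95.51], [-174.79, -0.11], [-173.66, 173.66]. Speed limits (degrees/s): [136.94, 136.94, 172.46, 180, 180, 180].

### API

Orientations are given as [roll, pitch, yaw] about the fixed x, y, z axes, in that order (R = Rz(yaw) Ry(pitch) Rx(roll)).
In Python, from plant import telemetry, snapshot, job, models, ctrl gives the robot as it stands.
- The arm moves only by the tool jog_arm, never from a script. Its argument "targets" is text: rows parted by semicolons, each of 7 numbers parted by spaces: the shift along the tool's x, y, z in m, then the turn, a rotation vector about the tool's x, y, z in degrees, then the gripper command: -1 is shut, 1 is fully open, values between are in proportion. A call has exactly 8 rows; each row is the pose to reach, as a shift and turn from the pose measured when the call began, along the tool's axes at that moment; what a row does not reach only later rows make up. A row lasts 1/8 s, in which the tool goes at most 62.5 mm and 10.7 degrees, less where a joint would pass 70% of its speed; a pose out of reach is approached as far as the arm can. A call with a gripper value outside its range is refused whole. The fingers move at their own pace and stop on an object; the grip force is fixed at half the most. Time passes only in rows, so rows that repeat a pose let the fingers close, or fill a call up. It gives the time, the measured TCP pose, the force and the opening at its end, in the units of the state.
- telemetry.get_obs(): the state, without advancing time (a new reading comes with each control period).
- snapshot(name): name is "scene" or "top" or "wrist"; returns a dict with "img" (400x640x3 uint8, red, green, blue), "range_z" (400x640 float32, m along the optical axis (not along the pixel's ray), 0 where there is no reading), "intrinsics" (3x3 intrinsics, pixels), "R" (3x3) and "t" (3): a world point X has camera coordinates R X + t. Camera axes: x right, y down, z forward; pixel columns grow to the right and rows downward; lengths in m; the calibration is good to about 2 mm. The wrist camera is an equidistant fisheye: a pixel r from the principal point sees the ray r / f radians off the axis. A picture is of the moment at which its call begins.
- job.close_job(): hands the job in, once; it reports no verdict.
Trained networks look in a picture, given as the dict that the camera call returned (one of the last four; its "shot" number tells which), for a name from the list of things; names that differ only in an ending like _2 or _b are one class to them, and where a whole thing is asked for, a point or a joint stands for the part that bears it (a point fixed in the world has none). Each returns a list of dicts, best first, with "conf" (0 to 1); they miss things now and then, are a little off and sometimes report something else, mostly with a low value. They report only what shows in the picture. A call takes as long as a camera call. They do not tell look-alikes from the thing itself.
- models.cut_out(name, picture): "region" (400x640 bool, what is visible of it) and "uv" ([column, row] in pixels, amid what is visible of it).
- models.spot_point(name, picture): "uv" ([column, row] in pixels: a listed point, or the origin of a listed thing).
The state is a dict: "clock": time; "joint_pos": joint angles; "qvel": joint speeds; "tau": joint torques, N m; "tool_pos": TCP position; "orientation": TCP orientation; "force": force on the tool from outside, world axes, zero at the start; "moment": the same for the moment, N m; "opening": finger opening in m.
Only numpy, scipy, OpenCV 4.12 (cv2) and the standard library are available. Lean on these libraries where they do the work, as an engineer would, in place of code of your own. Each camera call takes 0.05 s, during which the arm holds its last target.

### The job

Move the four pneumatic parts (valve, cylinder, filter and gauge) from the black storage tray to the bays of the bare aluminium station rack in reverse order: the part at the left end of the tray goes into the right-end bay of the station, next to its air inlet, and so on until the part at the right end of the tray stands in the left-end bay (left and right as the robot sees them). Set each part down gently, without dropping it or tipping it over, so that it stands upright and flat on the floor of its own bay, about in the middle.

Things in the scene. Friction and masses are not known exactly. Their poses are not given: they have to be found in the camera images.
- tray: Fixed black storage tray, 78 x 288 mm, wire loop at each end, 4 bays in a row, a cork pad in each; left or right of the station. Origin: middle of underside; y runs along the row to its left end as the robot sees it. Bay centres x = 0, y = +105, +35, -35, -105 mm; bay floors 12 mm above the table, pads 3 mm on top; bay walls rise to 17 mm above the table.
- station: Fixed aluminium rack, size and bays as the tray's (62 mm square inside, walls 8 mm thick), no pads, dark slot lines in the bays; 42 mm high air inlet block past its right (-y) end, 144 to 170 mm from the middle. Origin: middle of underside; y along the row to the left. Bay centres x = 0, y = +105, +35, -35, -105 mm; floors 12 mm, walls 17 mm above the table.
- valve_mid (a point): Valve: aluminium block 34 mm (its x) by 40 mm (its y), 8 to 52 mm up; on top two brass ports with a small black toggle between; 66 mm high in all. Grip the 34 mm width. Point: centre, half-way up the vertical axis, 33 mm above its underside. Foot 42 x 42 x 8 mm, about 220 g, stands on its pad in the tray.
- actuator_mid (a point): Cylinder (actuator): upright steel barrel, 34 mm diameter (16 to 52 mm up), between 34 mm square aluminium caps, thin rod in a black ring on top, pointing up; 74 mm high in all. Grip the barrel. Point: centre, half-way up the vertical axis, 37 mm above its underside. Foot 42 x 42 x 8 mm, about 220 g, stands on its pad in the tray.
- filter_mid (a point): Filter: grey round bowl, 34 mm diameter (18 to 46 mm up), under an aluminium head 34 mm (its x) by 54 mm (its y, over two brass ports), black 28 mm knob on top; 72 mm high in all. Grip the bowl across x. Point: centre, half-way up the vertical axis, 36 mm above its underside. Foot 42 x 42 x 8 mm, about 220 g, stands on its pad in the tray.
- gauge_mid (a point): Pressure gauge: face-up round white dial with needle, 38 mm diameter (50 to 64 mm up), on a 38 x 38 mm aluminium block (8 to 50 mm up); 64 mm high in all. Grip the block. Point: centre, half-way up the vertical axis, 32 mm above its underside. Foot 42 x 42 x 8 mm, about 220 g, stands on its pad in the tray.
- pad_valve: Square cork pad 56 x 56 x 3 mm, fixed in the tray bay where the valve stands at the start; it stays there and so shows where the valve came from. Origin at the middle of its underside, axes along the tray's.
- pad_actuator: Square cork pad 56 x 56 x 3 mm, fixed in the tray bay where the actuator stands at the start; it stays there and so shows where the actuator came from. Origin at the middle of its underside, axes along the tray's.
- pad_filter: Square cork pad 56 x 56 x 3 mm, fixed in the tray bay where the filter stands at the start; it stays there and so shows where the filter came from. Origin at the middle of its underside, axes along the tray's.
- pad_gauge: Square cork pad 56 x 56 x 3 mm, fixed in the tray bay where the gauge stands at the start; it stays there and so shows where the gauge came from. Origin at the middle of its underside, axes along the tray's.
Things that resemble listed ones, but are neither listed nor needed, are in the scene too. Leave any pink or purple look-alike of the part that bears filter_mid alone.

How it is judged:
By the outcome, as a careful person would: the job done as asked, in the order asked, and still so for the second after the job is handed in, with the robot touching nothing.
It also fails if it takes over 112 s, if anything falls off the work surface, if the arm or the gripper's body presses on something with over 40 N, if the wrist force passes 120 N, or if a joint passes its speed limit or range.

## Working session

There is one attempt and no reset: what is moved stays moved. The work goes in short steps, Python scripts to look and compute and a tool call to move; the robot and the scene stay as the last step left them, time stands still between calls to the robot, and variables do not carry over. Pictures are saved under pics/ and viewed, and the job is handed in when it is done.

Besides the shell and the picture viewer there is one more tool, called after ">>>" as a command line: name --argument value ..., lists and objects as JSON in quotes. jog_arm: Moves the arm, as the interface text tells. Its arguments: {"type":"object","properties":{"targets":{"type":"string"}},"required":["targets"]}

```bash
ls -la; mkdir -p pics; python3 - <<'E'
from plant import telemetry, snapshot, job, models, ctrl
import cv2,numpy as np
print(telemetry.get_obs(), ctrl.grip_depth)
for n in ["scene","top","wrist"]:
    s=snapshot(n); cv2.imwrite(f"pics/{n}0.png",s["img"][:,:,::-1]); print(n,s["intrinsics"],s["R"],s["t"])
E
```

```text
total 12
drwxr-xr-x  3 agent agent 4096 Dec  7 09:33 .
drwxr-xr-x 23 root  root  4096 Dec  7 09:33 ..
drwxr-xr-x  2 agent agent 4096 Dec  7 09:33 pics
{'clock': 0.0, 'joint_pos': array([ 8.66931805e+01,  2.05918520e+01,  6.33239115e-01, -2.03299182e-02,
       -7.01361536e+01, -1.65057124e+01]), 'qvel': array([-0.04856019,  0.02519878,  0.07841449,  0.08367057, -0.05095841,
        0.00885788]), 'tau': array([ 3.70825786e-03, -5.82717776e+01,  2.93049842e+01,  6.99722797e+00,
        6.87510154e-03, -1.50496826e-04]), 'tool_pos': array([0.22865791, 0.63456221, 0.22561327]), 'orientation': array([ 1.79903709e+02, -8.60306347e-03, -1.98194483e+01]), 'force': array([0.17402036, 0.04272208, 0.20074306]), 'moment': array([-0.02273974,  0.0391371 ,  0.05261036]), 'opening': 0.08725848991642332} -0.0188
scene [[368.21937414   0.         322.97692619]
 [  0.         368.21937414 203.03425072]
 [  0.           0.           1.        ]] [[ 0.27160274  0.9623949  -0.00529195]
 [ 0.68281771 -0.1965709  -0.70364753]
 [-0.67822704  0.18749916 -0.71052948]] [-0.09822664 -0.26465205  1.15633377]
top [[459.82775327   0.         320.51886657]
 [  0.         459.82775327 207.77044138]
 [  0.           0.           1.        ]] [[ 0.14802366 -0.9889697   0.00528467]
 [-0.96406326 -0.14548368 -0.22229828]
 [ 0.22061509  0.02781065 -0.97496438]] [-0.04996067  0.45179131  1.14683616]
wrist [[309.70691629   0.         316.65562594]
 [  0.         309.70691629 199.27788162]
 [  0.           0.           1.        ]] [[-3.39762571e-01 -9.40511228e-01  1.59828079e-04]
 [-8.95276505e-01  3.23473447e-01  3.06341164e-01]
 [-2.88169004e-01  1.03940171e-01 -9.51921775e-01]] [ 0.67499873 -0.03904024  0.39108204]
```

View pics/top0.png

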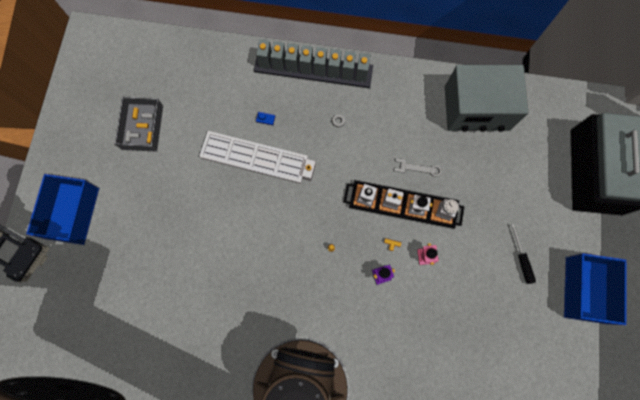

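View pics/scene0.png

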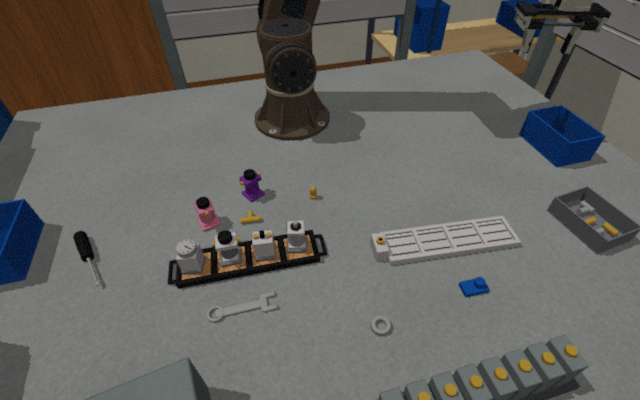

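View pics/wrist0.png

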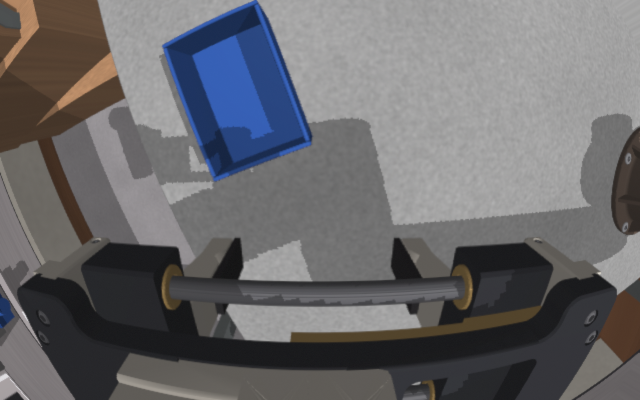

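The top view shows the tray's row from (345,193) to (463,213), with the station at (255,157) and its inlet at (308,170). From the left the parts look like cylinder (368,192), valve (394,198), filter (420,205) and gauge (449,210). The purple (383,273) and pink (429,254) filters are look-alikes, so I'll leave them alone.

```bash
cat > h.py <<'E'
from plant import telemetry, snapshot, job, models, ctrl
import cv2,numpy as np
def ray(s,uv):
    K=s["intrinsics"]; d=np.array([(uv[0]-K[0,2])/K[0,0],(uv[1]-K[1,2])/K[1,1],1.]); return s["R"].T@d, -s["R"].T@s["t"]
def at_z(s,uv,z):
    d,c=ray(s,uv); return c+d*(z-c[2])/d[2]
def proj(s,X):
    p=s["R"]@np.asarray(X)+s["t"]; K=s["intrinsics"]; return (K@(p/p[2]))[:2]
def cloud(s):
    K=s["intrinsics"]; v,u=np.mgrid[0:400,0:640]; z=s["range_z"]
    P=np.stack([(u-K[0,2])/K[0,0]*z,(v-K[1,2])/K[1,1]*z,z],-1)
    return (P-s["t"])@s["R"]
E
python3 - <<'E'
from h import *
from plant import *
for n in ["top","scene"]:
    s=snapshot(n)
    c=cloud(s)
    for name,z in [("tray",0),("station",0),("valve_mid",.048),("actuator_mid",.052),("filter_mid",.051),("gauge_mid",.047),("pad_valve",.012),("pad_actuator",.012),("pad_filter",.012),("pad_gauge",.012)]:
        for r in models.spot_point(name,s)[:3]:
            print(n,name,round(r["conf"],2),np.round(r["uv"],1),np.round(at_z(s,r["uv"],z),4))
    for name in ["tray","station"]:
        r=models.cut_out(name,s)[0]; m=r["region"]&(s["range_z"]>0)
        P=c[m]; P=P[(P[:,2]>.011)&(P[:,2]<.021)]
        cx,wh,a=cv2.minAreaRect(P[:,:2].astype(np.float32)); print(n,name,cx,wh,a,len(P))
    x0,y0,w,h=(190,110,290,180) if n=="top" else (160,160,380,140)
    k=2.7 if n=="top" else 2.1
    cv2.imwrite(f"pics/{n}1.png",cv2.resize(s["img"][y0:y0+h,x0:x0+w,::-1],None,fx=k,fy=k,interpolation=cv2.INTER_CUBIC))
E
```

```text
top station 0.64 [253.6 159.4] [0.5745 0.2238 0.    ]
top valve_mid 0.56 [392.2 199.6] [ 0.5047 -0.1649  0.048 ]
top actuator_mid 0.74 [366.8 197.3] [ 0.4998 -0.0979  0.052 ]
top actuator_mid 0.16 [449.6 209.4] [ 0.4998 -0.3154  0.052 ]
top filter_mid 0.92 [420.6 198.9] [ 0.5169 -0.238   0.051 ]
top filter_mid 0.8 [431.  251.4] [ 0.3833 -0.2781  0.051 ]
top filter_mid 0.77 [382.  272.7] [ 0.311  -0.1607  0.051 ]
top gauge_mid 0.56 [450.3 211.5] [ 0.4958 -0.319   0.047 ]
top pad_valve 0.59 [388.  198.2] [ 0.5166 -0.1578  0.012 ]
top pad_valve 0.5 [420.4 201. ] [ 0.5219 -0.2454  0.012 ]
top pad_valve 0.16 [255.5 156.3] [0.5804 0.2179 0.012 ]
top pad_actuator 0.69 [363.3 193.3] [ 0.5202 -0.0899  0.012 ]
top pad_actuator 0.39 [415.9 206.9] [ 0.5038 -0.2351  0.012 ]
top pad_filter 0.53 [415.9 207.5] [ 0.5021 -0.2352  0.012 ]
top pad_gauge 0.54 [441.6 212.3] [ 0.4993 -0.305   0.012 ]
top tray (0.5080510377883911, -0.2006104737520218) (0.3230459988117218, 0.08038831502199173) 86.84268188476562 1132
top station (0.5774576663970947, 0.21007391810417175) (0.31363505125045776, 0.080482274293899
[... 367 characters left out ...]
 0.4951 -0.2379  0.052 ]
scene filter_mid 0.74 [207.5 208.8] [ 0.3812 -0.2695  0.051 ]
scene filter_mid 0.67 [249.6 185.4] [ 0.3306 -0.1699  0.051 ]
scene gauge_mid 0.62 [190.6 255.3] [ 0.498  -0.3098  0.047 ]
scene pad_valve 0.69 [266.  252.6] [ 0.5051 -0.1649  0.012 ]
scene pad_actuator 0.54 [298.3 247.7] [ 0.5112 -0.0967  0.012 ]
scene pad_filter 0.63 [232.3 259.8] [ 0.5043 -0.2351  0.012 ]
scene pad_gauge 0.49 [196.1 265.8] [ 0.499  -0.3078  0.012 ]
scene tray (0.5066051483154297, -0.20296497642993927) (0.3221859633922577, 0.08058533817529678) 87.15377807617188 1816
scene station (0.5078102946281433, -0.23928646743297577) (0.05166565254330635, 0.055650874972343445) 1.7723126411437988 207
```

View pics/top1.png

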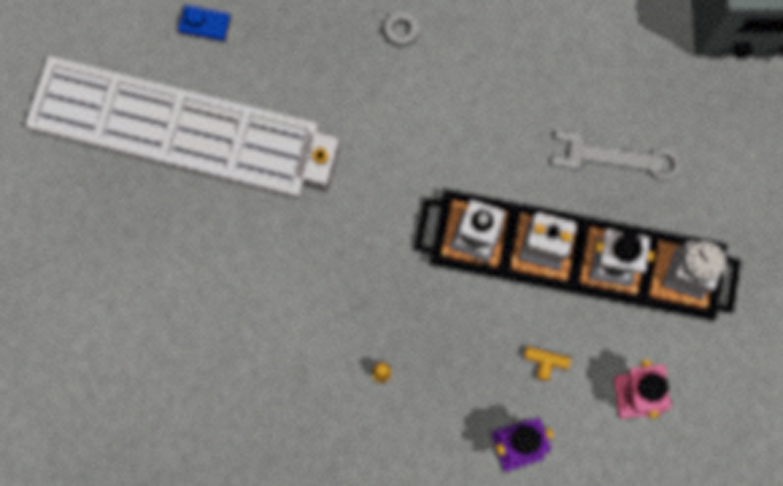

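View pics/scene1.png

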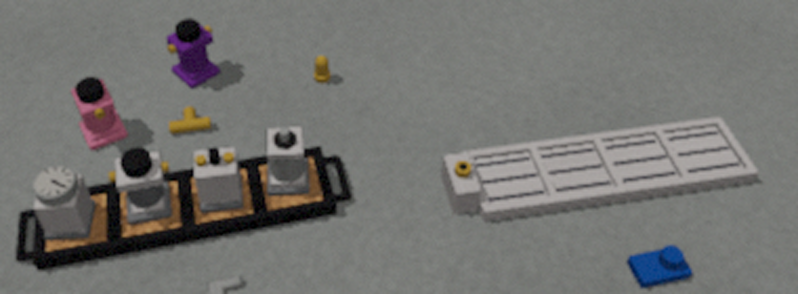

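```bash
cat >> h.py <<'E'
from scipy.spatial.transform import Rotation as Ro
def rel(pos,yaw):
    o=telemetry.get_obs(); R=Ro.from_euler('xyz',o["orientation"],degrees=True); T=Ro.from_euler('xyz',[180,0,yaw],degrees=True)
    d=R.inv().apply(np.array(pos)-o["tool_pos"]); w=(R.inv()*T).as_rotvec(degrees=True)
    print("t",round(o["clock"],2),"pos",np.round(o["tool_pos"],4),"rpy",np.round(o["orientation"],2),"F",np.round(o["force"],1),"open",round(o["opening"],4),"j",np.round(o["joint_pos"],0))
    print("shift",np.round(d,4),"turn",np.round(w,2))
def cam_c(s): return -s["R"].T@s["t"]
E
python3 - <<'E'
from h import *
rel((.505,-.10,.226),-93)
E
```

```text
t 1.45 pos [0.2288 0.635  0.2266] rpy [180.     0.   -19.81] F [-0.4 -0.1  0. ] open 0.0879 j [ 87.  21.   1.  -0. -70. -17.]
shift [0.509  0.5979 0.0006] turn [ 0.    0.   73.19]
```

>>> jog_arm --targets "0.04 0.047 0 0 0 8 1; 0.08 0.094 0 0 0 18 1; 0.12 0.141 0 0 0 28 1; 0.16 0.188 0 0 0 38 1; 0.2 0.235 0 0 0 48 1; 0.24 0.282 0 0 0 58 1; 0.28 0.329 0 0 0 68 1; 0.32 0.376 0 0 0 73.2 1"

```text
clock: 2.45
tool_pos: [0.4028, 0.1711, 0.2271]
orientation: [-179.9, 0.1, -93.2]
force: [1.0, 0.1, -0.2]
opening: 0.0875
```

```bash
python3 - <<'E'
from h import *
rel((.505,-.10,.226),-93)
E
```

```text
t 2.45 pos [0.4028 0.1711 0.2271] rpy [-1.7994e+02  6.0000e-02 -9.3210e+01] F [ 1.   0.1 -0.2] open 0.0875 j [ 49.  -3. -27.   0. -65. -52.]
shift [ 0.2649 -0.1173  0.0009] turn [-0.06  0.06 -0.21]
```

>>> jog_arm --targets "0.045 -0.02 0 0 0 0 1; 0.09 -0.04 0 0 0 0 1; 0.135 -0.06 0 0 0 0 1; 0.18 -0.08 0 0 0 0 1; 0.225 -0.1 0 0 0 0 1; 0.25 -0.111 0 0 0 0 1; 0.265 -0.117 0 0 0 0 1; 0.265 -0.117 0 0 0 0 1"

```text
clock: 3.45
tool_pos: [0.5048, -0.1006, 0.2268]
orientation: [-180.0, 0.1, -93.3]
force: [-0.9, 0.8, 0.7]
opening: 0.0873
```

```bash
python3 - <<'E'
from h import *
rel((.505,-.10,.226),-93)
s=snapshot("wrist"); np.savez("w1.npz",**{k:s[k] for k in("img","range_z","intrinsics","R","t")})
cv2.imwrite("pics/w1.png",s["img"][:,:,::-1])
t=snapshot("top"); np.savez("t1.npz",**{k:t[k] for k in("img","range_z","intrinsics","R","t")})
t=snapshot("scene"); np.savez("s1.npz",**{k:t[k] for k in("img","range_z","intrinsics","R","t")})
E
```

```text
t 3.45 pos [ 0.5048 -0.1006  0.2268] rpy [-1.7996e+02  6.0000e-02 -9.3290e+01] F [-0.9  0.8  0.7] open 0.0873 j [ 11.   5. -19.  -0. -65. -14.]
shift [-0.0006 -0.0002  0.0008] turn [-0.04  0.06 -0.29]
```

View pics/w1.png

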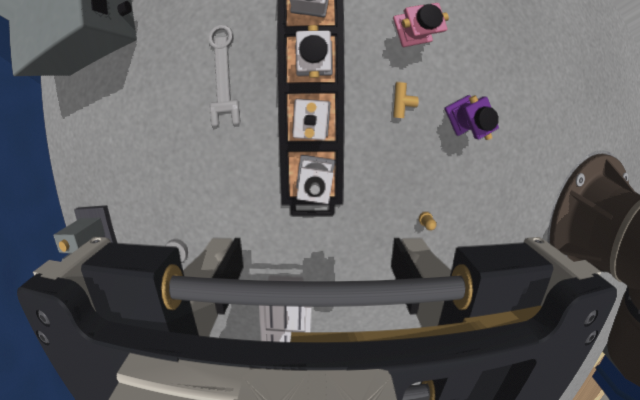

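```bash
cat >> h.py <<'E'
def fproj(s,X):
    p=np.asarray(X)@s["R"].T+s["t"]; K=s["intrinsics"]; rr=np.hypot(p[...,0],p[...,1]); th=np.arctan2(rr,p[...,2])
    k=np.where(rr>1e-9,th/np.maximum(rr,1e-9),0)
    return np.stack([K[0,2]+K[0,0]*k*p[...,0],K[1,2]+K[1,1]*k*p[...,1]],-1)
def proja(s,X):
    p=np.asarray(X)@s["R"].T+s["t"]; K=s["intrinsics"]
    return np.stack([K[0,2]+K[0,0]*p[...,0]/p[...,2],K[1,2]+K[1,1]*p[...,1]/p[...,2]],-1)
def ortho(s,c,yaw,hx,hy,z,mm=0.4,fish=True):
    # rows: +x at top ; cols: +y at left
    a=np.radians(yaw); nx=int(2*hx/mm*1000); ny=int(2*hy/mm*1000)
    X=np.linspace(hx,-hx,nx)[:,None]; Y=np.linspace(hy,-hy,ny)[None,:]
    W=np.stack([c[0]+X*np.cos(a)-Y*np.sin(a),c[1]+X*np.sin(a)+Y*np.cos(a),0*X*Y+z],-1)
    uv=(fproj if fish else proja)(s,W).astype(np.float32)
    return cv2.remap(s["img"],uv,None,cv2.INTER_CUBIC)
def fcloud(s):
    K=s["intrinsics"]; v,u=np.mgrid[0:400,0:640]; x=(u-K[0,2])/K[0,0]; y=(v-K[1,2])/K[1,1]; r=np.hypot(x,y)
    k=np.where(r>1e-9,np.tan(np.minimum(r,1.45))/np.maximum(r,1e-9),1); z=s["range_z"]
    return (np.stack([x*k*z,y*k*z,z],-1)-s["t"])@s["R"]
def load(f): return dict(np.load(f))
E
python3 - <<'E'
from h import *
w=load("w1.npz"); C=fcloud(w)
c=(0.507,-.202)
m=(abs(C[...,0]-.507)<.06)&(C[...,1]<0)&(C[...,1]>-.37)
P=C[m&(C[...,2]>.008)&(C[...,2]<.021)]
print("tray",cv2.minAreaRect(P[:,:2].astype(np.float32)))
cv2.imwrite("pics/dbg.png",0*w["img"])
for nm,y,lo,hi,zs in [("act",-.097,.055,.072,.067),("valve",-.165,.055,.072,.067),("filter",-.236,.052,.072,.072),("gauge",-.308,.06,.085,.079)]:
    mm=(abs(C[...,0]-.507)<.04)&(abs(C[...,1]-y)<.032)&(C[...,2]>lo)&(C[...,2]<hi)
    Q=C[mm]; print(nm,len(Q),cv2.minAreaRect(Q[:,:2].astype(np.float32)),np.round(np.median(Q,0),4))
rows=[]
for z in (.017,.067):
    rows.append(ortho(w,c,-3,.06,.17,z,.45))
im=np.vstack(rows); cv2.imwrite("pics/o1.png",im[:,:,::-1]); print(im.shape)
E
```

```text
tray ((0.5075158476829529, -0.17680075764656067), (0.27192389965057373, 0.07884915918111801), 86.92417907714844)
act 51 ((0.5046588778495789, -0.11444789171218872), (0.0027894405648112297, 0.03163677453994751), 79.0887451171875) [ 0.5026 -0.1149  0.0681]
valve 1014 ((0.5077857971191406, -0.16695347428321838), (0.04018128290772438, 0.034394294023513794), 82.30172729492188) [ 0.5065 -0.1676  0.0672]
filter 203 ((0.5005614161491394, -0.23685042560100555), (0.05437980964779854, 0.03370705991983414), 86.6278305053711) [ 0.4992 -0.2214  0.0712]
gauge 101 ((0.5021899342536926, -0.29252147674560547), (0.00478008110076189, 0.03424714133143425), 83.99478912353516) [ 0.4954 -0.2924  0.064 ]
(532, 755, 3)
```

View pics/o1.png

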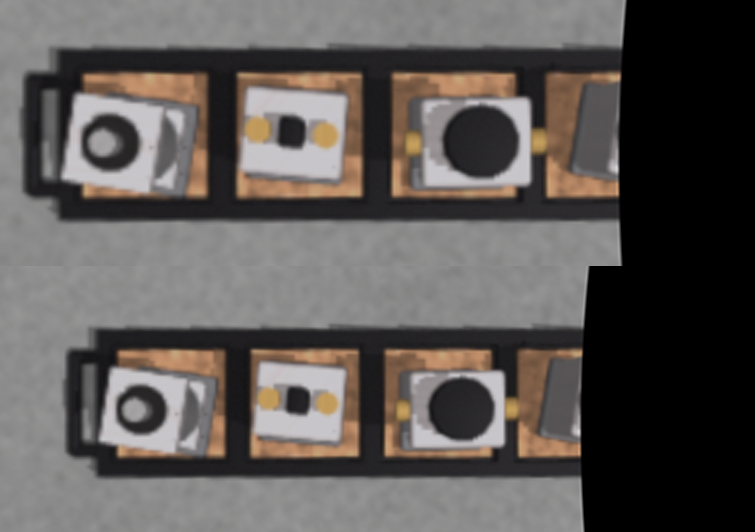

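```bash
python3 - <<'E'
from h import *
w=load("w1.npz"); C=fcloud(w)
t=load("t1.npz"); T=cloud(t)
s=load("s1.npz"); S=cloud(s)
for nm,y in [("act",-.099),("valve",-.167),("filter",-.236),("gauge",-.308)]:
  for cn,cl in (("w",C),("t",T),("s",S)):
    mm=(abs(cl[...,0]-.507)<.04)&(abs(cl[...,1]-y)<.03)&(cl[...,2]>.045)&(cl[...,2]<.1)
    Q=cl[mm]; h,e=np.histogram(Q[:,2],np.arange(.045,.1,.003)); print(nm,cn,list(zip(np.round(e[:-1]*1000).astype(int),h)) if cn=="w" else len(Q))
    if len(Q)==0: continue
    zt={"act":(.072,.082),"valve":(.064,.07),"filter":(.064,.074),"gauge":(.075,.083)}[nm]
    A=Q[(Q[:,2]>zt[0])&(Q[:,2]<zt[1])]
    if len(A)>10: print("   rect",cn,len(A),np.round(np.hstack(cv2.minAreaRect(A[:,:2].astype(np.float32))),4))
E
```

```text
act w [(np.int64(45), np.int64(18)), (np.int64(48), np.int64(8)), (np.int64(51), np.int64(10)), (np.int64(54), np.int64(8)), (np.int64(57), np.int64(9)), (np.int64(60), np.int64(5)), (np.int64(63), np.int64(3)), (np.int64(66), np.int64(8)), (np.int64(69), np.int64(22)), (np.int64(72), np.int64(242)), (np.int64(75), np.int64(525)), (np.int64(78), np.int64(170)), (np.int64(81), np.int64(7)), (np.int64(84), np.int64(12)), (np.int64(87), np.int64(65)), (np.int64(90), np.int64(10)), (np.int64(93), np.int64(0)), (np.int64(96), np.int64(0))]
   rect w 942 [ 5.07400e-01 -9.87000e-02  3.45000e-02  3.52000e-02  7.92334e+01]
act t 0
act s 354
   rect s 208 [ 5.07300e-01 -9.89000e-02  3.26000e-02  3.76000e-02  7.83049e+01]
valve w [(np.int64(45), np.int64(0)), (np.int64(48), np.int64(0)), (np.int64(51), np.int64(0)), (np.int64(54), np.int64(0)), (np.int64(57), np.int64(0)), (np.int64(60), np.int64(0)), (np.int64(63), np.int64(79)), (np.int64(66), np.int64(924)), (np.int64(69), np.int64(11)), (np.int64(72), np.int64(148)), (np.int64(75), np.int64(5)), (np.int64(78), np.int64(57)), (np.int64(81), 
[... 1211 characters left out ...]

gauge w [(np.int64(45), np.int64(27)), (np.int64(48), np.int64(25)), (np.int64(51), np.int64(28)), (np.int64(54), np.int64(20)), (np.int64(57), np.int64(43)), (np.int64(60), np.int64(29)), (np.int64(63), np.int64(61)), (np.int64(66), np.int64(11)), (np.int64(69), np.int64(0)), (np.int64(72), np.int64(0)), (np.int64(75), np.int64(0)), (np.int64(78), np.int64(0)), (np.int64(81), np.int64(0)), (np.int64(84), np.int64(0)), (np.int64(87), np.int64(0)), (np.int64(90), np.int64(0)), (np.int64(93), np.int64(0)), (np.int64(96), np.int64(0))]
gauge t 275
   rect t 150 [ 0.502  -0.3106  0.0373  0.0353 22.4238]
gauge s 559
   rect s 268 [ 5.01300e-01 -3.12300e-01  3.70000e-02  3.77000e-02  8.54067e+01]
```

```bash
python3 - <<'E'
from h import *
from scipy.optimize import minimize
t=snapshot("top"); s=snapshot("scene")
for nm,d in (("t",t),("s",s)):
    C=cloud(d); 
    m=(abs(C[...,0]-.578)<.07)&(C[...,1]>.02)&(C[...,1]<.42)
    P=C[m&(C[...,2]>.009)&(C[...,2]<.019)]
    I=C[m&(C[...,2]>.037)&(C[...,2]<.047)&(C[...,1]<.1)]
    print(nm,len(P),np.round(np.hstack(cv2.minAreaRect(P[:,:2].astype(np.float32))),4),"inlet",len(I),np.round(np.hstack(cv2.minAreaRect(I[:,:2].astype(np.float32))),4))
    a=np.radians(-6); y=np.array([-np.sin(a),np.cos(a)]); x=np.array([np.cos(a),np.sin(a)])
    u=(P[:,:2]-[.578,.223])@y; v=(P[:,:2]-[.578,.223])@x
    print(np.percentile(u,[0,1,99,100]),np.percentile(v,[0,1,99,100]))
np.savez("t2.npz",**{k:t[k] for k in("img","range_z","intrinsics","R","t")})
np.savez("s2.npz",**{k:s[k] for k in("img","range_z","intrinsics","R","t")})
def draw(im,c,yaw):
    pass
ims=[]
for d in (t,s):
    o=ortho(d,(.578,.223),-6,.06,.18,.017,.45,fish=False).copy()
    H,W=o.shape[:2]
    for y in (-.144,-.074-.0,.144,.0):
        px=int(W/2-y/.00045); cv2.line(o,(px,0),(px,H),(255,0,0),1)
    for x in (-.039,.039):
        px=int(H/2-x/.00045); cv2.line(o,(0,px),(W,px),(255,0,0),1)
    ims.append(o)
cv2.imwrite("pics/o2.png",np.vstack(ims)[:,:,::-1])
E
```

```text
t 782 [ 0.574   0.2337  0.3683  0.1196 88.4016] inlet 40 [5.6160e-01 6.3800e-02 1.6300e-02 4.8100e-02 8.7065e+01]
[-0.16956265 -0.16258337  0.14413225  0.1978222 ] [-0.07006793 -0.03784457  0.0395733   0.06868307]
s 3944 [5.76000e-01 2.08600e-01 3.15400e-01 8.08000e-02 8.38863e+01] inlet 53 [5.56100e-01 6.51000e-02 1.57000e-02 2.37000e-02 8.78415e+01]
[-0.17226271 -0.16303308  0.13919679  0.14319523] [-0.04099627 -0.03875396  0.0391926   0.04014536]
```

View pics/o2.png

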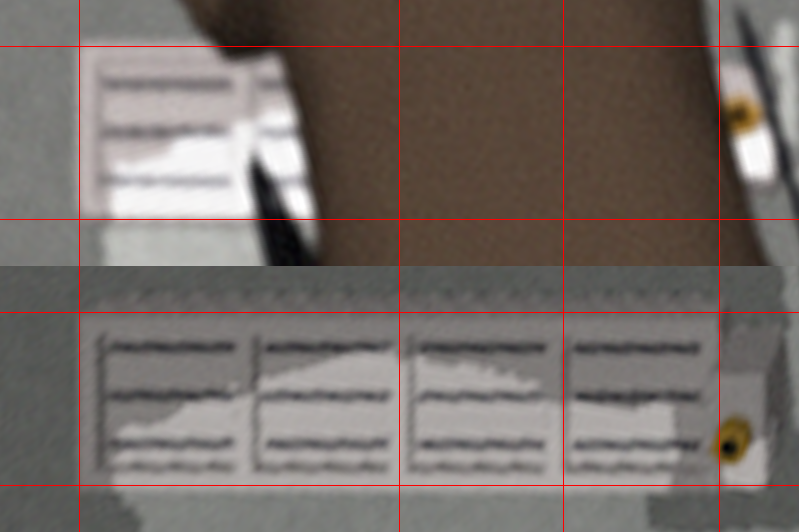

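```bash
python3 - <<'E'
from h import *
rel((.5074,-.0987,.030),-100.8)
E
```

```text
t 3.7 pos [ 0.5046 -0.0993  0.2272] rpy [-1.7992e+02  7.0000e-02 -9.3150e+01] F [ 0.2  0.7 -0.1] open 0.0876 j [ 11.   5. -19.  -0. -65. -14.]
shift [-0.0005 -0.0025  0.1972] turn [-0.08  0.08  7.65]
```

>>> jog_arm --targets "-0.0005 -0.003 0.02 0 0 4 1; -0.0005 -0.003 0.055 0 0 7.6 1; -0.0005 -0.003 0.09 0 0 7.6 1; -0.0005 -0.003 0.125 0 0 7.6 1; -0.0005 -0.003 0.155 0 0 7.6 1; -0.0005 -0.003 0.18 0 0 7.6 1; -0.0005 -0.003 0.195 0 0 7.6 1; -0.0005 -0.003 0.197 0 0 7.6 1"

```text
clock: 4.7
tool_pos: [0.5076, -0.0984, 0.0296]
orientation: [180.0, 0.1, -100.7]
force: [0.4, 0.1, 0.3]
opening: 0.0875
```

```bash
python3 - <<'E'
from h import *
rel((.5074,-.0987,.030),-100.8)
s=snapshot("wrist")
cv2.imwrite("pics/w2.png",s["img"][:,:,::-1])
E
```

```text
t 4.7 pos [ 0.5076 -0.0984  0.0296] rpy [ 1.800e+02  5.000e-02 -1.007e+02] F [0.4 0.1 0.3] open 0.0875 j [ 11.  18. -33.  -0. -39. -21.]
shift [ 0.0003  0.0001 -0.0004] turn [0.   0.05 0.1 ]
```

View pics/w2.png

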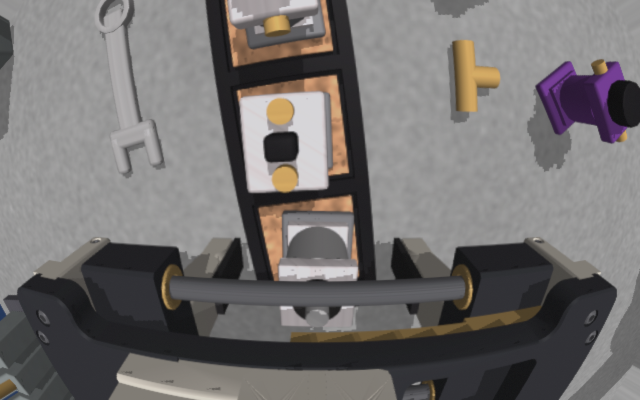

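The cylinder stands centred between the open fingers at (318,250). I'll close on it.

>>> jog_arm --targets "0 0 0 0 0 0 -1; 0 0 0 0 0 0 -1; 0 0 0 0 0 0 -1; 0 0 0 0 0 0 -1; 0 0 0 0 0 0 -1; 0 0 0 0 0 0 -1; 0 0 0 0 0 0 -1; 0 0 0 0 0 0 -1"

```text
clock: 5.75
tool_pos: [0.5078, -0.0985, 0.0301]
orientation: [-180.0, 0.1, -100.7]
force: [-1.2, -0.1, 1.0]
opening: 0.0335
```

>>> jog_arm --targets "0 0 -0.005 0 0 0 -1; 0 0 -0.02 0 0 0 -1; 0 0 -0.045 0 0 0 -1; 0 0 -0.075 0 0 0 -1; 0 0 -0.105 0 0 0 -1; 0 0 -0.13 0 0 0 -1; 0 0 -0.145 0 0 0 -1; 0 0 -0.15 0 0 0 -1"

```text
clock: 6.75
tool_pos: [0.5079, -0.0985, 0.1811]
orientation: [-179.9, 0.1, -100.7]
force: [-0.1, -0.2, -3.0]
opening: 0.034
```

```bash
python3 - <<'E'
from h import *
rel((.5675,.1184,.18),-96)
s=snapshot("wrist")
cv2.imwrite("pics/w3.png",s["img"][:,:,::-1])
E
```

```text
t 6.75 pos [ 0.5079 -0.0985  0.1811] rpy [-1.7988e+02  1.0000e-01 -1.0071e+02] F [-0.1 -0.2 -3. ] open 0.034 j [ 11.   8. -23.  -0. -59. -21.]
shift [-0.2242 -0.0182  0.0015] turn [-0.12  0.09 -4.71]
```

View pics/w3.png

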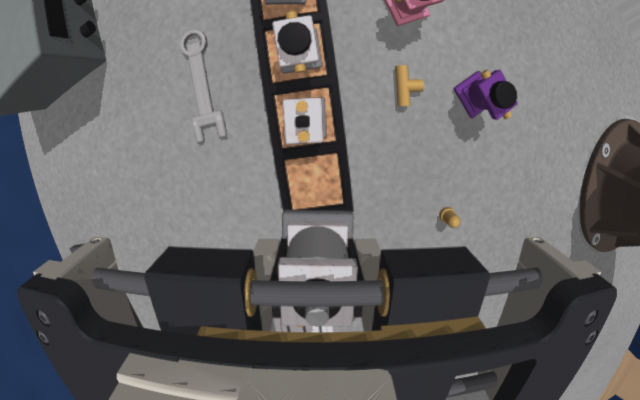

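The cylinder is lifted clear and upright in the jaws, and its pad is empty at (315,182). Next I carry it to the right-end bay.

>>> jog_arm --targets "-0.012 -0.001 0 0 0 -0.5 -1; -0.04 -0.003 0 0 0 -1.5 -1; -0.08 -0.0065 0 0 0 -2.5 -1; -0.12 -0.01 0 0 0 -3.5 -1; -0.16 -0.013 0 0 0 -4.5 -1; -0.195 -0.016 0 0 0 -4.7 -1; -0.217 -0.0175 0 0 0 -4.7 -1; -0.224 -0.018 0 0 0 -4.7 -1"

```text
clock: 7.8
tool_pos: [0.567, 0.1194, 0.1803]
orientation: [-180.0, 0.0, -95.9]
force: [0.3, -0.7, -3.6]
opening: 0.0335
```

```bash
python3 - <<'E'
from h import *
rel((.5675,.1184,.030),-96)
s=snapshot("wrist")
cv2.imwrite("pics/w4.png",s["img"][:,:,::-1])
s=snapshot("scene"); cv2.imwrite("pics/s4.png",cv2.resize(s["img"][120:320,300:620,::-1],None,fx=2.4,fy=2.4))
E
```

```text
t 7.8 pos [0.567  0.1194 0.1803] rpy [-1.7999e+02  3.0000e-02 -9.5930e+01] F [ 0.3 -0.7 -3.6] open 0.0335 j [ 31.  14. -15.  -0. -61. -37.]
shift [ 0.001  -0.0006  0.1503] turn [-0.01  0.03  0.07]
```

View pics/w4.png

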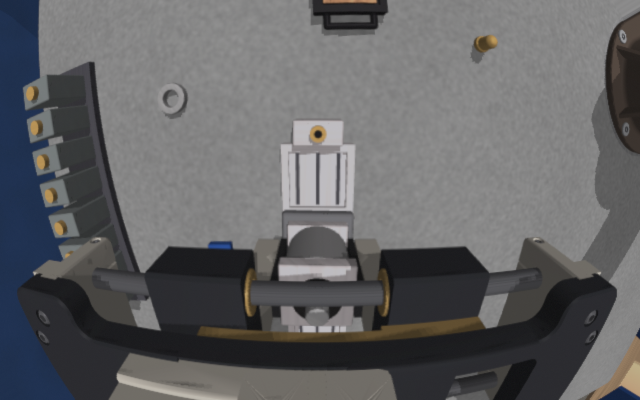

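View pics/s4.png

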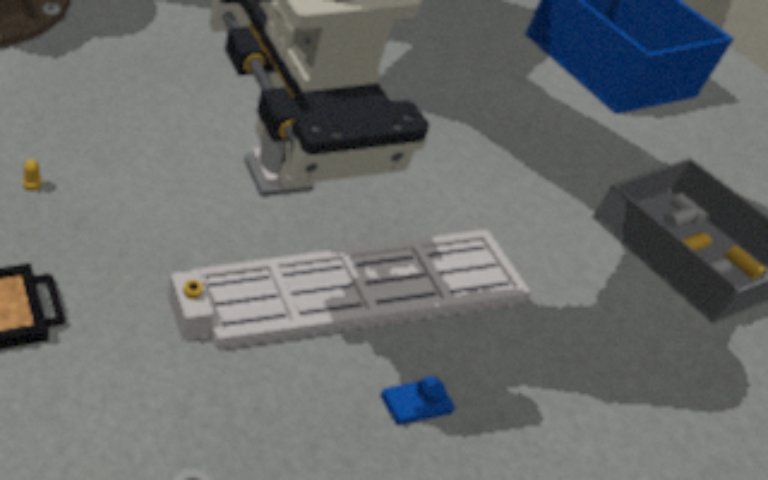

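```bash
python3 - <<'E'
from h import *
s=snapshot("wrist"); C=fcloud(s)
m=(abs(C[...,0]-.578)<.09)&(C[...,1]>.02)&(C[...,1]<.12)
a=np.radians(-6); y=np.array([-np.sin(a),np.cos(a)]); x=np.array([np.cos(a),np.sin(a)])
I=C[m&(C[...,2]>.037)&(C[...,2]<.047)]; u=(I[:,:2]-[.5785,.2228])@y; v=(I[:,:2]-[.5785,.2228])@x
print("inlet u",np.percentile(u,[0,2,98,100]),"v",np.percentile(v,[0,2,98,100]))
P=C[m&(C[...,2]>.0145)&(C[...,2]<.02)&((C[...,:2]-[.5785,.2228])@y>-.14)]; v=(P[:,:2]-[.5785,.2228])@x; print("v",np.percentile(v,[0,2,98,100]))
o=ortho(s,(.5785,.2228),-6,.07,.18,.017,.45).copy(); H,W=o.shape[:2]
for yy in (-.144,-.074,-.136): cv2.line(o,(int(W/2-yy/.00045),0),(int(W/2-yy/.00045),H),(255,0,0),1)
for xx in (-.039,.039): cv2.line(o,(0,int(H/2-xx/.00045)),(W,int(H/2-xx/.00045)),(255,0,0),1)
cv2.imwrite("pics/o4.png",o[:,:,::-1])
E
```

```text
inlet u [-0.16705603 -0.16539214 -0.14997918 -0.14984345] v [-0.0095767  -0.00908715  0.00572786  0.01355924]
v [-0.0406375  -0.04023234  0.03687319  0.03728432]
```

View pics/o4.png

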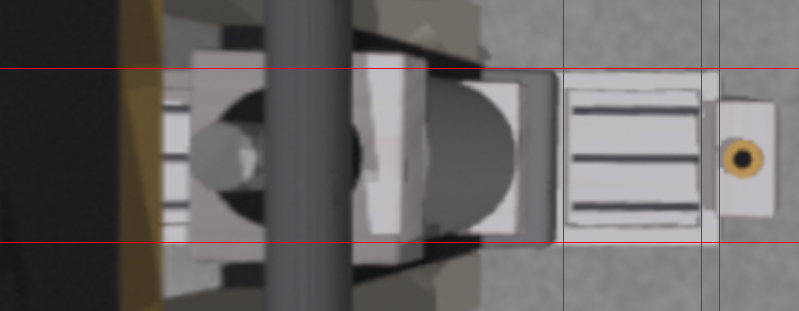

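>>> jog_arm --targets "0.001 0 0.01 0 0 0 -1; 0.001 0 0.035 0 0 0 -1; 0.001 0 0.065 0 0 0 -1; 0.001 0 0.095 0 0 0 -1; 0.001 0 0.12 0 0 0 -1; 0.001 0 0.137 0 0 0 -1; 0.001 0 0.146 0 0 0 -1; 0.001 0 0.148 0 0 0 -1"

```text
clock: 8.95
tool_pos: [0.5668, 0.1168, 0.0326]
orientation: [-180.0, 0.0, -96.0]
force: [0.9, -0.3, -2.8]
opening: 0.034
```

>>> jog_arm --targets "0 0 0.001 0 0 0 -1; 0 0 0.002 0 0 0 -1; 0 0 0.003 0 0 0 -1; 0 0 0.004 0 0 0 -1; 0 0 0.0045 0 0 0 -1; 0 0 0.0048 0 0 0 -1; 0 0 0.005 0 0 0 -1; 0 0 0.005 0 0 0 -1"

```text
clock: 9.95
tool_pos: [0.5668, 0.1168, 0.0276]
orientation: [-180.0, 0.0, -96.0]
force: [-0.3, -0.1, -4.1]
opening: 0.0338
```

```bash
python3 - <<'E'
from h import *
rel((.5668,.1184,.027),-96)
s=snapshot("wrist")
cv2.imwrite("pics/w5.png",s["img"][:,:,::-1])
s=snapshot("scene"); cv2.imwrite("pics/s5.png",cv2.resize(s["img"][140:320,340:560,::-1],None,fx=3,fy=3))
E
```

```text
t 9.95 pos [0.5668 0.1168 0.0276] rpy [-1.7997e+02  3.0000e-02 -9.6010e+01] F [-0.3 -0.1 -4.1] open 0.0338 j [ 31.  23. -25.  -0. -42. -37.]
shift [-0.0016  0.0002  0.0006] turn [-0.03  0.03 -0.01]
```

View pics/w5.png

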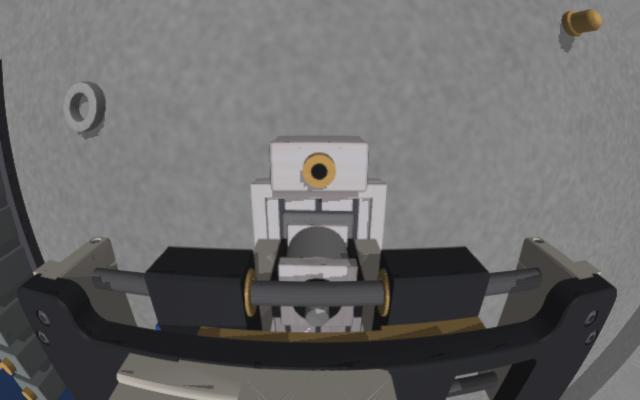

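View pics/s5.png

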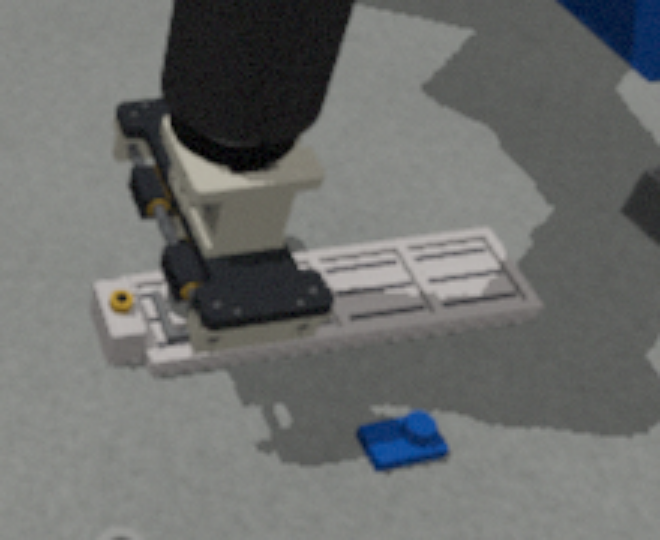

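>>> jog_arm --targets "-0.0015 0 0.0002 0 0 0 -1; -0.0015 0 0.0004 0 0 0 -1; -0.0015 0 0.0006 0 0 0 -1; -0.0015 0 0.0008 0 0 0 -1; -0.0015 0 0.001 0 0 0 -1; -0.0015 0 0.0012 0 0 0 -1; -0.0015 0 0.0014 0 0 0 -1; -0.0015 0 0.0014 0 0 0 -1"

```text
clock: 11.05
tool_pos: [0.567, 0.1184, 0.0271]
orientation: [-179.9, 0.0, -96.0]
force: [-3.9, -0.3, 8.2]
opening: 0.0336
```

Contact with the floor shows in the force (about +8 N), so I'll release.

>>> jog_arm --targets "0 0 0 0 0 0 -0.1; 0 0 0 0 0 0 0.0; 0 0 0 0 0 0 0.2; 0 0 0 0 0 0 0.5; 0 0 0 0 0 0 0.8; 0 0 0 0 0 0 0.8; 0 0 0 0 0 0 0.8; 0 0 0 0 0 0 0.8"

```text
clock: 12.05
tool_pos: [0.567, 0.1183, 0.0271]
orientation: [-179.9, 0.0, -96.0]
force: [-0.4, -1.1, 0.4]
opening: 0.0787
```

>>> jog_arm --targets "0 0 -0.005 0 0 0 0.8; 0 0 -0.02 0 0 0 0.8; 0 0 -0.05 0 0 0 0.8; 0 0 -0.09 0 0 0 0.8; 0 0 -0.13 0 0 0 1; 0 0 -0.16 0 0 0 1; 0 0 -0.17 0 0 0 1; 0 0 -0.17 0 0 0 1"

```text
clock: 13.05
tool_pos: [0.5669, 0.1184, 0.198]
orientation: [-179.9, 0.1, -96.0]
force: [-0.0, 0.6, -0.8]
opening: 0.0875
```

```bash
python3 - <<'E'
from h import *
rel((.508,-.1672,.200),-97.5)
s=snapshot("wrist"); C=fcloud(s)
a=np.radians(-6); y=np.array([-np.sin(a),np.cos(a)]); x=np.array([np.cos(a),np.sin(a)])
cv2.imwrite("pics/w6.png",s["img"][:,:,::-1])
m=(abs(C[...,0]-.567)<.04)&(abs(C[...,1]-.118)<.035)&(C[...,2]>.067)&(C[...,2]<.08)
print(cv2.minAreaRect(C[m][:,:2].astype(np.float32)))
E
```

```text
t 13.05 pos [0.5669 0.1184 0.198 ] rpy [-1.7987e+02  1.0000e-01 -9.6000e+01] F [-0.   0.6 -0.8] open 0.0875 j [ 31.  13. -14.  -0. -63. -37.]
shift [ 0.2902  0.0288 -0.0026] turn [-0.13  0.1   1.5 ]
((0.5662226676940918, 0.1179351732134819), (0.033471591770648956, 0.0338643454015255), 83.25838470458984)
```

View pics/w6.png

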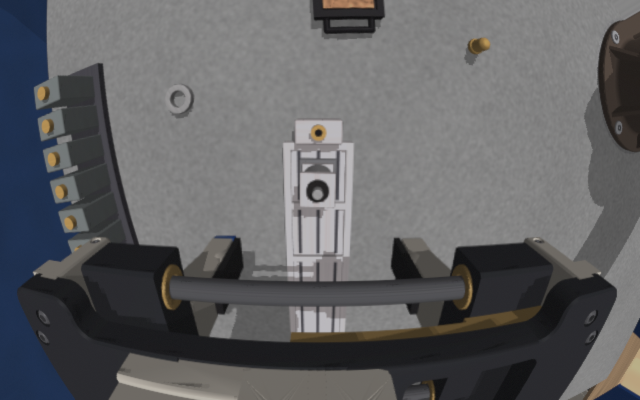

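The cylinder stands upright in the right-end bay, measured centre (0.566, 0.118). Next is the valve.

>>> jog_arm --targets "0.02 0.002 0 0 0 0.3 1; 0.065 0.0065 0 0 0 0.8 1; 0.12 0.012 0 0 0 1.5 1; 0.175 0.0175 0 0 0 1.5 1; 0.225 0.0225 0 0 0 1.5 1; 0.265 0.0263 0 0 0 1.5 1; 0.284 0.0282 0 0 0 1.5 1; 0.29 0.0288 0 0 0 1.5 1"

```text
clock: 14.1
tool_pos: [0.5066, -0.1683, 0.1958]
orientation: [180.0, 0.0, -97.6]
force: [-0.1, 0.8, 0.3]
opening: 0.0877
```

```bash
cat >> h.py <<'E'
def meas(s,x,y,lo,hi,r=.032):
    C=fcloud(s); m=(abs(C[...,0]-x)<.04)&(abs(C[...,1]-y)<r)&(C[...,2]>lo)&(C[...,2]<hi)
    q=cv2.minAreaRect(C[m][:,:2].astype(np.float32)); print(int(m.sum()),np.round(np.hstack(q),4))
E
python3 - <<'E'
from h import *
rel((.508,-.1672,.029),-97.5)
s=snapshot("wrist")
cv2.imwrite("pics/w7.png",s["img"][:,:,::-1])
meas(s,.508,-.167,.064,.07); meas(s,.501,-.237,.064,.074); meas(s,.5015,-.311,.075,.083)
E
```

```text
t 14.1 pos [ 0.5066 -0.1683  0.1958] rpy [ 1.7995e+02  4.0000e-02 -9.7610e+01] F [-0.1  0.8  0.3] open 0.0877 j [  3.   9. -20.  -0. -62. -10.]
shift [-0.0012 -0.0014  0.1668] turn [ 0.05  0.04 -0.11]
1025 [ 5.0740e-01 -1.6730e-01  4.0800e-02  3.2700e-02  8.1475e+01]
965 [ 5.00600e-01 -2.37100e-01  5.48000e-02  3.48000e-02  8.78597e+01]
1360 [ 0.5001 -0.3115  0.0369  0.0374 35.7856]
```

View pics/w7.png

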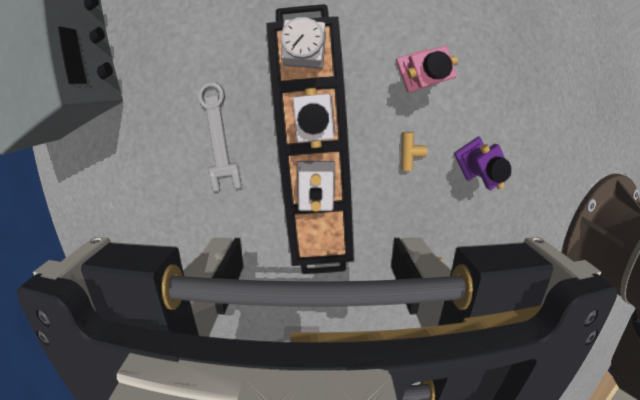

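>>> jog_arm --targets "-0.001 -0.001 0.015 0 0 0 1; -0.001 -0.001 0.045 0 0 -0.5 1; -0.001 -0.001 0.08 0 0 -0.5 1; -0.001 -0.001 0.11 0 0 -0.5 1; -0.001 -0.001 0.135 0 0 -0.5 1; -0.001 -0.001 0.155 0 0 -0.5 1; -0.001 -0.001 0.165 0 0 -0.5 1; -0.001 -0.001 0.167 0 0 -0.5 1"

```text
clock: 15.15
tool_pos: [0.5075, -0.1666, 0.0281]
orientation: [179.9, 0.0, -97.0]
force: [1.0, 0.1, -0.1]
opening: 0.0876
```

>>> jog_arm --targets "0 0 0 0 0 0 -1; 0 0 0 0 0 0 -1; 0 0 0 0 0 0 -1; 0 0 0 0 0 0 -1; 0 0 0 0 0 0 -1; 0 0 0 0 0 0 -1; 0 0 0 0 0 0 -1; 0 0 0 0 0 0 -1"

```text
clock: 16.15
tool_pos: [0.5076, -0.1666, 0.0282]
orientation: [179.9, 0.0, -97.0]
force: [0.3, 0.4, 1.4]
opening: 0.0334
```

>>> jog_arm --targets "0 0 -0.005 0 0 0 -1; 0 0 -0.02 0 0 0 -1; 0 0 -0.045 0 0 0 -1; 0 0 -0.075 0 0 0 -1; 0 0 -0.105 0 0 0 -1; 0 0 -0.13 0 0 0 -1; 0 0 -0.145 0 0 0 -1; 0 0 -0.15 0 0 0 -1"

```text
clock: 17.15
tool_pos: [0.5081, -0.1666, 0.1792]
orientation: [180.0, 0.0, -97.0]
force: [-0.2, 0.7, -3.6]
opening: 0.0338
```

```bash
python3 - <<'E'
from h import *
rel((.5742,.1880,.18),-96)
s=snapshot("wrist")
cv2.imwrite("pics/w8.png",s["img"][:,:,::-1])
E
```

```text
t 17.15 pos [ 0.5081 -0.1666  0.1792] rpy [ 1.7997e+02  5.0000e-02 -9.7020e+01] F [-0.2  0.7 -3.6] open 0.0338 j [  3.  10. -21.  -0. -60. -10.]
shift [-0.3601 -0.0223 -0.0005] turn [ 0.03  0.05 -1.02]
```

View pics/w8.png

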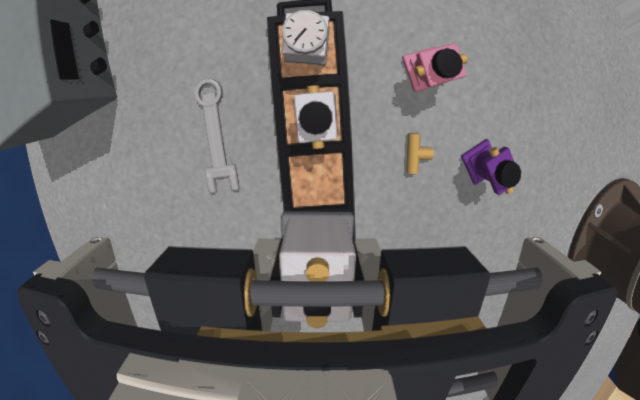

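>>> jog_arm --targets "-0.015 -0.001 0 0 0 0 -1; -0.055 -0.0035 0 0 0 -0.5 -1; -0.11 -0.0068 0 0 0 -1 -1; -0.17 -0.0105 0 0 0 -1 -1; -0.23 -0.0143 0 0 0 -1 -1; -0.29 -0.018 0 0 0 -1 -1; -0.338 -0.021 0 0 0 -1 -1; -0.36 -0.0223 0 0 0 -1 -1"

```text
clock: 18.2
tool_pos: [0.5736, 0.191, 0.1777]
orientation: [179.9, -0.0, -95.9]
force: [-0.3, -0.5, -2.1]
opening: 0.0341
```

```bash
python3 - <<'E'
from h import *
s=snapshot("wrist");cv2.imwrite("pics/w9.png",s["img"][:,:,::-1])
C=fcloud(s)
a=np.radians(-6); y=np.array([-np.sin(a),np.cos(a)]); x=np.array([np.cos(a),np.sin(a)])
rel((.5742,.1880,.030),-96)
D=C[...,:2]-[.5785,.2228]; u=D@y; v=D@x
m=(u>-.13)&(u<-.05)&(abs(v)<.06)&(C[...,2]>.0145)&(C[...,2]<.02)
print(m.sum(),np.percentile(v[m],[0,2,98,100]))
E
```

```text
t 18.25 pos [0.5742 0.1921 0.1778] rpy [ 1.7989e+02  1.0000e-02 -9.5870e+01] F [ 2.4  1.4 -2.2] open 0.0336 j [ 37.  16. -12.  -0. -62. -43.]
shift [ 0.0041 -0.0007  0.1478] turn [0.11 0.   0.13]
1693 [-0.04102767 -0.04000463  0.03690191  0.03816607]
```

View pics/w9.png

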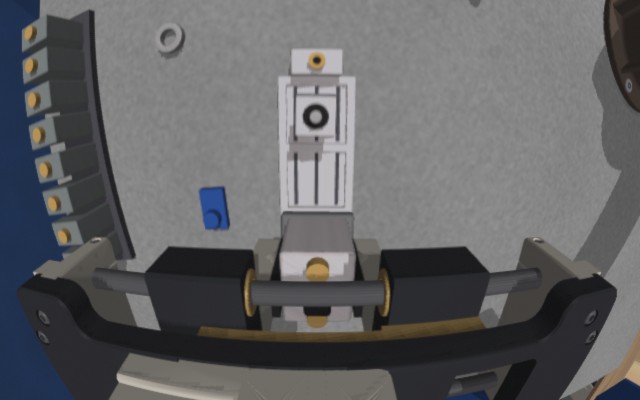

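>>> jog_arm --targets "0.004 0 0.005 0 0 0 -1; 0.004 0 0.025 0 0 0 -1; 0.004 0 0.055 0 0 0 -1; 0.004 0 0.09 0 0 0 -1; 0.004 0 0.12 0 0 0 -1; 0.004 0 0.137 0 0 0 -1; 0.004 0 0.146 0 0 0 -1; 0.004 0 0.147 0 0 0 -1"

```text
clock: 19.25
tool_pos: [0.5736, 0.1879, 0.0307]
orientation: [179.9, -0.0, -95.9]
force: [0.3, -0.2, -2.4]
opening: 0.0336
```

```bash
python3 - <<'E'
from h import *
rel((.5733,.1880,.026),-96)
E
```

```text
t 19.25 pos [0.5736 0.1879 0.0307] rpy [ 1.7988e+02 -1.0000e-02 -9.5890e+01] F [ 0.3 -0.2 -2.4] open 0.0336 j [ 37.  25. -21.  -0. -44. -42.]
shift [-0.      0.0003  0.0047] turn [ 0.12 -0.01  0.11]
```

>>> jog_arm --targets "0 0 0.0015 0 0 0 -1; 0 0 0.003 0 0 0 -1; 0 0 0.004 0 0 0 -1; 0 0 0.0046 0 0 0 -1; 0 0 0.005 0 0 0 -1; 0 0 0.0054 0 0 0 -1; 0 0 0.0057 0 0 0 -1; 0 0 0.0057 0 0 0 -1"

```text
clock: 20.25
tool_pos: [0.5736, 0.188, 0.0252]
orientation: [179.9, -0.0, -95.9]
force: [-0.8, -0.5, -0.8]
opening: 0.034
```

>>> jog_arm --targets "0 0 0.0003 0 0 0 -1; 0 0 0.0006 0 0 0 -1; 0 0 0.0008 0 0 0 -1; 0 0 0.0008 0 0 0 -1; 0 0 0.0008 0 0 0 -0.1; 0 0 0.0008 0 0 0 0; 0 0 0.0008 0 0 0 0.2; 0 0 0.0008 0 0 0 0.5"

```text
clock: 21.25
tool_pos: [0.5737, 0.188, 0.0243]
orientation: [179.9, -0.0, -95.9]
force: [-0.0, -0.5, 0.3]
opening: 0.0575
```

>>> jog_arm --targets "0 0 0 0 0 0 0.8; 0 0 0 0 0 0 0.8; 0 0 -0.005 0 0 0 0.8; 0 0 -0.03 0 0 0 0.8; 0 0 -0.075 0 0 0 0.8; 0 0 -0.12 0 0 0 1; 0 0 -0.155 0 0 0 1; 0 0 -0.17 0 0 0 1"

```text
clock: 22.25
tool_pos: [0.5748, 0.1884, 0.1971]
orientation: [-179.9, 0.1, -95.9]
force: [0.4, 0.2, -0.6]
opening: 0.0877
```

```bash
python3 - <<'E'
from h import *
rel((.501,-.2372,.2),-92.8)
s=snapshot("wrist");cv2.imwrite("pics/w10.png",s["img"][:,:,::-1])
meas(s,.574,.188,.059,.067)
E
```

```text
t 22.25 pos [0.5748 0.1884 0.1971] rpy [-1.7994e+02  1.3000e-01 -9.5870e+01] F [ 0.4  0.2 -0.6] open 0.0877 j [ 37.  15. -11.  -0. -64. -42.]
shift [ 0.4309  0.0299 -0.0039] turn [-0.06  0.13 -3.07]
1056 [5.73100e-01 1.87500e-01 4.02000e-02 3.42000e-02 8.33694e+01]
```

View pics/w10.png

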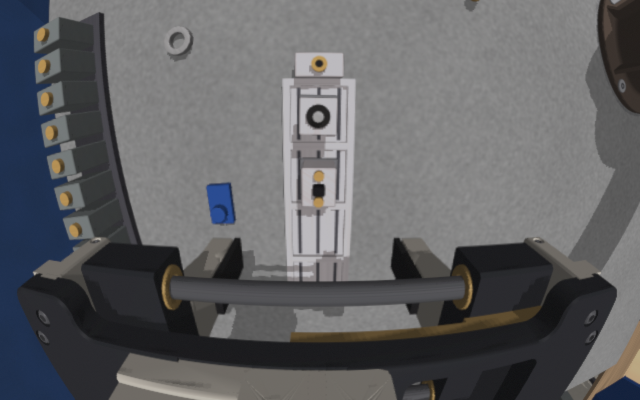

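The valve stands upright in its bay, centre (0.573, 0.1875). Next is the filter.

>>> jog_arm --targets "0.03 0.002 0 0 0 -0.5 1; 0.09 0.006 0 0 0 -1 1; 0.15 0.01 0 0 0 -2 1; 0.21 0.0145 0 0 0 -3 1; 0.27 0.019 0 0 0 -3 1; 0.33 0.023 0 0 0 -3 1; 0.39 0.027 0 0 0 -3 1; 0.431 0.03 0 0 0 -3 1"

```text
clock: 23.3
tool_pos: [0.4998, -0.2393, 0.1956]
orientation: [-180.0, 0.2, -92.9]
force: [0.6, 0.0, -0.3]
opening: 0.0877
```

```bash
python3 - <<'E'
from h import *
s=snapshot("wrist");cv2.imwrite("pics/w11.png",s["img"][:,:,::-1])
rel((.501,-.2372,.030),-92.8)
meas(s,.501,-.237,.064,.074)
meas(s,.501,-.311,.075,.083)
E
```

```text
t 23.35 pos [ 0.4991 -0.242   0.1953] rpy [ 1.7994e+02  1.1000e-01 -9.2990e+01] F [ 1.3 -2.4  1. ] open 0.0874 j [ -6.  11. -17.  -0. -62.   3.]
shift [-0.0046 -0.0019  0.1653] turn [ 0.06  0.11 -0.19]
803 [ 5.00800e-01 -2.37000e-01  5.56000e-02  3.31000e-02  8.77008e+01]
1410 [ 5.00200e-01 -3.11500e-01  3.67000e-02  3.71000e-02  8.66399e+01]
```

View pics/w11.png

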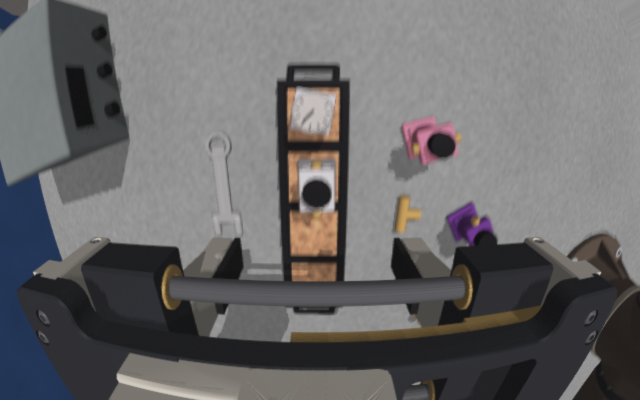

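>>> jog_arm --targets "-0.0045 -0.002 0.01 0 0 0 1; -0.0045 -0.002 0.035 0 0 0 1; -0.0045 -0.002 0.07 0 0 0 1; -0.0045 -0.002 0.105 0 0 0 1; -0.0045 -0.002 0.135 0 0 0 1; -0.0045 -0.002 0.155 0 0 0 1; -0.0045 -0.002 0.166 0 0 0 1; -0.0045 -0.002 0.167 0 0 0 1"

```text
clock: 24.35
tool_pos: [0.5006, -0.2366, 0.0273]
orientation: [179.8, 0.1, -92.9]
force: [-0.9, -0.1, 0.5]
opening: 0.0875
```

```bash
python3 - <<'E'
from h import *
s=snapshot("wrist");cv2.imwrite("pics/w12.png",s["img"][:,:,::-1])
rel((.501,-.2372,.028),-92.6)
E
```

```text
t 24.4 pos [ 0.5011 -0.2369  0.028 ] rpy [ 1.799e+02  1.100e-01 -9.295e+01] F [-0.7  1.1  0.5] open 0.0881 j [ -5.  21. -28.  -0. -41.   2.]
shift [ 0.0003  0.0001 -0.    ] turn [ 0.1   0.11 -0.35]
```

View pics/w12.png

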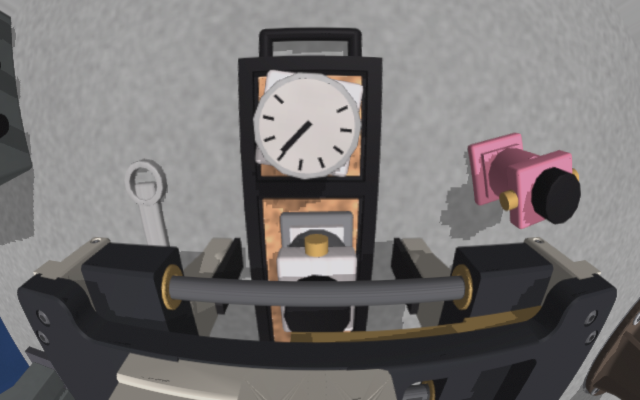

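The grey filter sits between the fingers at (317,270), with the pink look-alike well outside them. Closing.

>>> jog_arm --targets "0 0 0 0 0 0 -1; 0 0 0 0 0 0 -1; 0 0 0 0 0 0 -1; 0 0 0 0 0 0 -1; 0 0 0 0 0 0 -1; 0 0 0 0 0 0 -1; 0 0 0 0 0 0 -1; 0 0 0 0 0 0 -1"

```text
clock: 25.4
tool_pos: [0.501, -0.2369, 0.028]
orientation: [179.9, 0.1, -93.0]
force: [-1.3, -0.0, 0.5]
opening: 0.0338
```

>>> jog_arm --targets "0 0 -0.005 0 0 0 -1; 0 0 -0.02 0 0 0 -1; 0 0 -0.045 0 0 0 -1; 0 0 -0.075 0 0 0 -1; 0 0 -0.105 0 0 0 -1; 0 0 -0.13 0 0 0 -1; 0 0 -0.145 0 0 0 -1; 0 0 -0.15 0 0 0 -1"

```text
clock: 26.4
tool_pos: [0.5016, -0.2372, 0.1791]
orientation: [180.0, 0.1, -93.0]
force: [0.1, -0.6, -1.5]
opening: 0.0335
```

```bash
python3 - <<'E'
from h import *
rel((.5807,.2576,.18),-96)
s=snapshot("wrist")
cv2.imwrite("pics/w13.png",s["img"][:,:,::-1])
o=ortho(s,(.501,-.311),0,.05,.05,.065,.25); cv2.imwrite("pics/o13.png",o[:,:,::-1])
meas(s,.501,-.311,.03,.083); C=fcloud(s)
m=(abs(C[...,0]-.501)<.03)&(abs(C[...,1]+.311)<.03)&(C[...,2]>.02)&(C[...,2]<.064)
np.set_printoptions(suppress=True); print(m.sum())
# side face facing robot-left(+y): fit line
P=C[m]; 
for lo,hi in((.025,.04),(.04,.062)):
    Q=P[(P[:,2]>lo)&(P[:,2]<hi)]; print(len(Q),np.round(cv2.fitLine(Q[:,:2].astype(np.float32),cv2.DIST_HUBER,0,.01,.01).ravel(),4))
E
```

```text
t 26.4 pos [ 0.5016 -0.2372  0.1791] rpy [ 1.7998e+02  1.1000e-01 -9.2950e+01] F [ 0.1 -0.6 -1.5] open 0.0335 j [ -5.  11. -18.  -0. -60.   2.]
shift [-0.4982 -0.0535  0.    ] turn [0.02 0.11 3.05]
1881 [ 5.00200e-01 -3.11800e-01  3.84000e-02  3.79000e-02  7.73364e+01]
62Traceback (most recent call last):
  File "<stdin>", line 12, in <module>
cv2.error: OpenCV(4.12.0) /io/opencv/modules/imgproc/src/linefit.cpp:50: error: (-215:Assertion failed) count > 0 in function 'fitLine2D_wods'
```

View pics/w13.png

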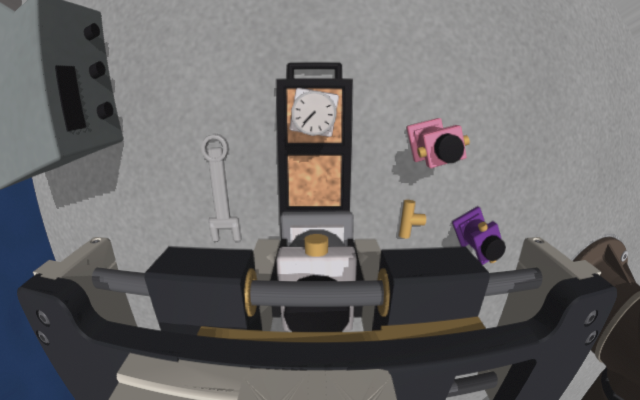

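View pics/o13.png

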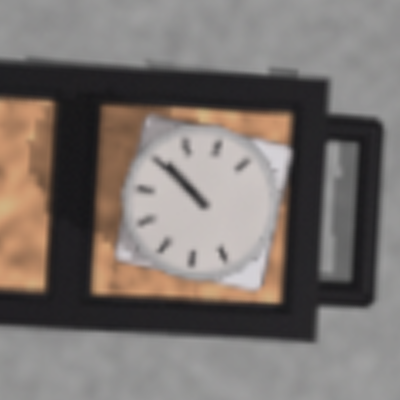

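>>> jog_arm --targets "-0.012 -0.001 0 0 0 0 -1; -0.045 -0.005 0 0 0 0.5 -1; -0.09 -0.01 0 0 0 1 -1; -0.14 -0.015 0 0 0 1.5 -1; -0.19 -0.02 0 0 0 2 -1; -0.24 -0.0257 0 0 0 2.5 -1; -0.29 -0.031 0 0 0 3 -1; -0.34 -0.0365 0 0 0 3 -1"

```text
clock: 27.45
tool_pos: [0.5547, 0.1026, 0.1785]
orientation: [179.9, 0.1, -95.9]
force: [1.0, -0.4, -1.6]
opening: 0.0336
```

```bash
python3 - <<'E'
from h import *
rel((.5807,.2576,.18),-96)
E
```

```text
t 27.45 pos [0.5547 0.1026 0.1785] rpy [ 1.7986e+02  6.0000e-02 -9.5940e+01] F [ 1.  -0.4 -1.6] open 0.0336 j [ 30.  12. -17.  -0. -60. -36.]
shift [-0.1569 -0.0098 -0.0013] turn [0.14 0.06 0.06]
```

>>> jog_arm --targets "-0.045 -0.003 -0.001 0 0 0 -1; -0.085 -0.0055 -0.001 0 0 0 -1; -0.115 -0.007 -0.001 0 0 0 -1; -0.14 -0.0088 -0.001 0 0 0 -1; -0.153 -0.0095 -0.001 0 0 0 -1; -0.157 -0.0098 -0.001 0 0 0 -1; -0.157 -0.0098 0.005 0 0 0 -1; -0.157 -0.0098 0.015 0 0 0 -1"

```text
clock: 28.45
tool_pos: [0.5807, 0.257, 0.1635]
orientation: [179.9, 0.1, -96.0]
force: [-0.2, 0.4, -3.0]
opening: 0.0342
```

```bash
python3 - <<'E'
from h import *
rel((.5807,.2576,.030),-96)
s=snapshot("wrist")
cv2.imwrite("pics/w14.png",s["img"][:,:,::-1])
C=fcloud(s)
a=np.radians(-6); y=np.array([-np.sin(a),np.cos(a)]); x=np.array([np.cos(a),np.sin(a)])
D=C[...,:2]-[.577,.2228]; u=D@y; v=D@x
for l,h in((-.14,-.07),(-.06,.0)):
  m=(u>l)&(u<h)&(abs(v)<.06)&(C[...,2]>.0145)&(C[...,2]<.02)
  print(m.sum(),np.percentile(v[m],[0,2,98,100]))
E
```

```text
t 28.45 pos [0.5807 0.257  0.1635] rpy [ 1.7988e+02  8.0000e-02 -9.5990e+01] F [-0.2  0.4 -3. ] open 0.0342 j [ 41.  19.  -9.  -0. -61. -47.]
shift [-0.0004 -0.0002  0.1335] turn [0.12 0.08 0.01]
1818 [-0.03946842 -0.03842188  0.03812764  0.03919739]
1328 [-0.03916837 -0.03845188  0.03884278  0.0396339 ]
```

View pics/w14.png

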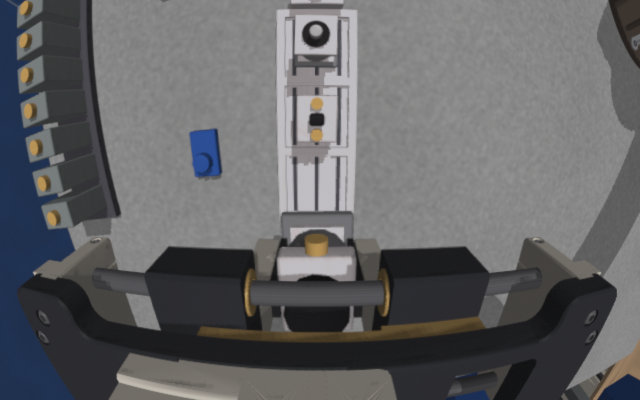

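>>> jog_arm --targets "-0.0005 0 0.012 0 0 0 -1; -0.0005 0 0.035 0 0 0 -1; -0.0005 0 0.065 0 0 0 -1; -0.0005 0 0.092 0 0 0 -1; -0.0005 0 0.114 0 0 0 -1; -0.0005 0 0.127 0 0 0 -1; -0.0005 0 0.133 0 0 0 -1; -0.0005 0 0.134 0 0 0 -1"

```text
clock: 29.5
tool_pos: [0.5795, 0.2571, 0.0276]
orientation: [179.8, 0.0, -96.0]
force: [-0.7, -0.1, -2.8]
opening: 0.0336
```

```bash
python3 - <<'E'
from h import *
rel((.5807,.2576,.025),-96)
E
```

```text
t 29.5 pos [0.5795 0.2571 0.0276] rpy [179.76   0.   -96.01] F [-0.7 -0.1 -2.8] open 0.0336 j [ 41.  27. -17.  -0. -45. -47.]
shift [-0.0006 -0.0011  0.0026] turn [ 0.24  0.   -0.01]
```

>>> jog_arm --targets "-0.0005 -0.001 0.0005 0 0 0 -1; -0.0005 -0.001 0.001 0 0 0 -1; -0.0005 -0.001 0.0015 0 0 0 -1; -0.0005 -0.001 0.002 0 0 0 -1; -0.0005 -0.001 0.0025 0 0 0 -1; -0.0005 -0.001 0.003 0 0 0 -1; -0.0005 -0.001 0.003 0 0 0 -1; -0.0005 -0.001 0.003 0 0 0 -1"

```text
clock: 30.5
tool_pos: [0.5806, 0.2575, 0.025]
orientation: [179.8, 0.0, -96.0]
force: [-3.8, -1.5, 4.9]
opening: 0.0338
```

Contact with the floor again (+4.9 N), so I'll release and lift.

>>> jog_arm --targets "0 0 0 0 0 0 -0.1; 0 0 0 0 0 0 0.0; 0 0 0 0 0 0 0.2; 0 0 0 0 0 0 0.5; 0 0 0 0 0 0 0.8; 0 0 0 0 0 0 0.8; 0 0 0 0 0 0 0.8; 0 0 0 0 0 0 0.8"

```text
clock: 31.5
tool_pos: [0.5805, 0.2575, 0.025]
orientation: [179.8, 0.0, -96.0]
force: [0.0, -0.6, 0.4]
opening: 0.079
```

>>> jog_arm --targets "0 0 -0.005 0 0 0 0.8; 0 0 -0.02 0 0 0 0.8; 0 0 -0.05 0 0 0 0.8; 0 0 -0.09 0 0 0 0.8; 0 0 -0.13 0 0 0 1; 0 0 -0.16 0 0 0 1; 0 0 -0.17 0 0 0 1; 0 0 -0.17 0 0 0 1"

```text
clock: 32.5
tool_pos: [0.5813, 0.2576, 0.196]
orientation: [179.8, 0.1, -96.0]
force: [0.1, -0.9, -0.4]
opening: 0.0875
```

```bash
python3 - <<'E'
from h import *
rel((.5005,-.3116,.2),-102.7)
s=snapshot("wrist");cv2.imwrite("pics/w15.png",s["img"][:,:,::-1])
meas(s,.5807,.2575,.061,.071)
E
```

```text
t 32.5 pos [0.5813 0.2576 0.196 ] rpy [ 1.7984e+02  8.0000e-02 -9.6010e+01] F [ 0.1 -0.9 -0.4] open 0.0875 j [ 41.  18.  -7.  -0. -65. -47.]
shift [ 0.5745  0.0208 -0.0048] turn [0.17 0.08 6.69]
846 [5.8030e-01 2.5730e-01 5.4500e-02 3.4200e-02 8.4988e+01]
```

View pics/w15.png

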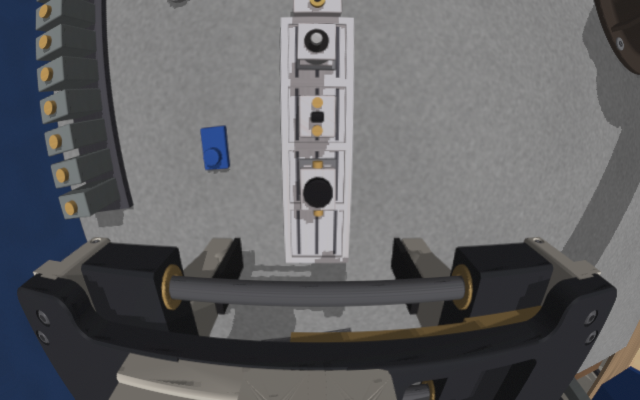

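The filter stands upright in its bay, centre (0.580, 0.257). Last comes the gauge.

>>> jog_arm --targets "0.02 0.001 0 0 0 0 1; 0.07 0.0025 0 0 0 1 1; 0.125 0.0045 0 0 0 2 1; 0.18 0.0065 0 0 0 3 1; 0.235 0.0085 0 0 0 4 1; 0.29 0.0105 0 0 0 5 1; 0.345 0.0125 0 0 0 6 1; 0.4 0.0145 0 0 0 6.7 1"

```text
clock: 33.55
tool_pos: [0.5228, -0.1412, 0.1938]
orientation: [179.7, -0.0, -102.8]
force: [1.4, 0.1, 0.0]
opening: 0.0875
```

```bash
python3 - <<'E'
from h import *
rel((.5005,-.3116,.2),-102.7)
E
```

```text
t 33.55 pos [ 0.5228 -0.1412  0.1938] rpy [ 1.7966e+02 -4.0000e-02 -1.0275e+02] F [1.4 0.1 0. ] open 0.0875 j [  6.  10. -19.  -0. -62. -18.]
shift [ 0.1711 -0.0159 -0.0062] turn [ 0.34 -0.04 -0.05]
```

>>> jog_arm --targets "0.045 -0.004 0 0.3 0 0 1; 0.085 -0.008 0 0.3 0 0 1; 0.12 -0.011 0 0.3 0 0 1; 0.15 -0.014 0 0.3 0 0 1; 0.165 -0.0155 0 0.3 0 0 1; 0.171 -0.016 0 0.3 0 0 1; 0.171 -0.016 0 0.3 0 0 1; 0.171 -0.016 0 0.3 0 0 1"

```text
clock: 34.55
tool_pos: [0.5007, -0.3108, 0.1938]
orientation: [180.0, -0.0, -102.7]
force: [1.0, -0.1, 0.1]
opening: 0.0875
```

```bash
python3 - <<'E'
from h import *
s=snapshot("wrist")
meas(s,.501,-.311,.03,.085)
o=ortho(s,(.5005,-.3116),-12.7,.04,.04,.065,.2).copy(); 
h=int(19/.2); cv2.rectangle(o,(200-h,200-h),(200+h,200+h),(255,0,0),1)
cv2.imwrite("pics/o16.png",o[:,:,::-1])
rel((.5005,-.3116,.028),-102.7)
E
```

```text
1797 [ 5.00200e-01 -3.12600e-01  3.76000e-02  3.81000e-02  7.79527e+01]
t 34.6 pos [ 0.5008 -0.3108  0.1938] rpy [ 1.7996e+02 -4.0000e-02 -1.0270e+02] F [0.2 0.6 0.2] open 0.0875 j [-13.  14. -13.   0. -63.   0.]
shift [0.0007 0.     0.1658] turn [ 0.04 -0.04  0.  ]
```

View pics/o16.png

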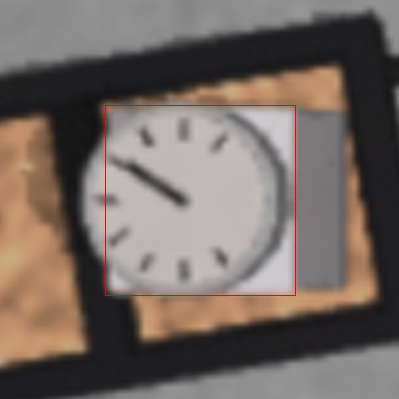

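The gauge block fits the predicted outline to within about 1 mm. I'll descend, grip and lift.

>>> jog_arm --targets "0.001 0 0.01 0 0 0 1; 0.001 0 0.035 0 0 0 1; 0.001 0 0.07 0 0 0 1; 0.001 0 0.105 0 0 0 1; 0.001 0 0.135 0 0 0 1; 0.001 0 0.155 0 0 0 1; 0.001 0 0.165 0 0 0 1; 0.001 0 0.166 0 0 0 1"

```text
clock: 35.6
tool_pos: [0.5002, -0.3116, 0.0273]
orientation: [179.9, -0.0, -102.7]
force: [-0.6, -0.4, -0.3]
opening: 0.088
```

>>> jog_arm --targets "0 0 0 0 0 0 -1; 0 0 0 0 0 0 -1; 0 0 0 0 0 0 -1; 0 0 0 0 0 0 -1; 0 0 0 0 0 0 -1; 0 0 0 0 0 0 -1; 0 0 0 0 0 0 -1; 0 0 0 0 0 0 -1"

```text
clock: 36.6
tool_pos: [0.5003, -0.3116, 0.0274]
orientation: [179.9, -0.0, -102.7]
force: [-0.3, 0.4, 1.3]
opening: 0.0382
```

>>> jog_arm --targets "0 0 -0.005 0 0 0 -1; 0 0 -0.02 0 0 0 -1; 0 0 -0.045 0 0 0 -1; 0 0 -0.075 0 0 0 -1; 0 0 -0.105 0 0 0 -1; 0 0 -0.13 0 0 0 -1; 0 0 -0.145 0 0 0 -1; 0 0 -0.15 0 0 0 -1"

```text
clock: 37.6
tool_pos: [0.5007, -0.3116, 0.1784]
orientation: [180.0, -0.0, -102.7]
force: [0.5, -0.1, -3.8]
opening: 0.0381
```

```bash
python3 - <<'E'
from h import *
rel((.5880,.3272,.18),-96)
s=snapshot("wrist")
cv2.imwrite("pics/w17.png",s["img"][:,:,::-1])
E
```

```text
t 37.6 pos [ 0.5007 -0.3116  0.1784] rpy [ 1.7998e+02 -3.0000e-02 -1.0268e+02] F [ 0.5 -0.1 -3.8] open 0.0381 j [-13.  15. -14.   0. -61.   0.]
shift [-0.6424  0.055  -0.0019] turn [ 0.02 -0.03 -6.68]
```

View pics/w17.png

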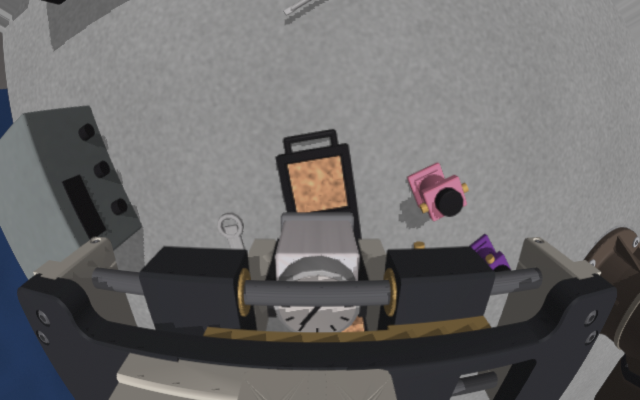

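>>> jog_arm --targets "-0.012 0.001 -0.001 0 0 0 -1; -0.045 0.004 -0.002 0 0 -0.5 -1; -0.09 0.0077 -0.002 0 0 -1 -1; -0.14 0.012 -0.002 0 0 -2 -1; -0.19 0.0163 -0.002 0 0 -3 -1; -0.24 0.0205 -0.002 0 0 -4 -1; -0.29 0.0248 -0.002 0 0 -5 -1; -0.34 0.029 -0.002 0 0 -6 -1"

```text
clock: 38.65
tool_pos: [0.5462, 0.0286, 0.1792]
orientation: [179.9, -0.1, -96.6]
force: [0.7, -1.1, -3.5]
opening: 0.0379
```

```bash
python3 - <<'E'
from h import *
rel((.5880,.3272,.18),-96)
E
```

```text
t 38.65 pos [0.5462 0.0286 0.1792] rpy [ 1.7987e+02 -6.0000e-02 -9.6630e+01] F [ 0.7 -1.1 -3.5] open 0.0379 j [ 24.  11. -19.  -0. -60. -30.]
shift [-0.3015 -0.0071 -0.0012] turn [ 0.13 -0.06 -0.63]
```

>>> jog_arm --targets "-0.05 -0.001 -0.001 0 0 -0.6 -1; -0.1 -0.0024 -0.001 0 0 -0.6 -1; -0.15 -0.0035 -0.001 0 0 -0.6 -1; -0.195 -0.0046 -0.001 0 0 -0.6 -1; -0.24 -0.0056 -0.001 0 0 -0.6 -1; -0.275 -0.0065 -0.001 0 0 -0.6 -1; -0.295 -0.007 -0.001 0 0 -0.6 -1; -0.3015 -0.0071 0 0 0 -0.6 -1"

```text
clock: 39.65
tool_pos: [0.5875, 0.3281, 0.1777]
orientation: [179.8, -0.1, -96.0]
force: [0.1, -0.5, -3.7]
opening: 0.0377
```

>>> jog_arm --targets "0 0 0.002 0 0 0 -1; 0 0 0.006 0 0 0 -1; 0 0 0.012 0 0 0 -1; 0 0 0.018 0 0 0 -1; 0 0 0.024 0 0 0 -1; 0 0 0.028 0 0 0 -1; 0 0 0.03 0 0 0 -1; 0 0 0.03 0 0 0 -1"

```text
clock: 40.65
tool_pos: [0.5874, 0.3281, 0.1476]
orientation: [179.8, -0.1, -96.0]
force: [-0.1, -0.0, -2.5]
opening: 0.0376
```

```bash
python3 - <<'E'
from h import *
rel((.5880,.3272,.030),-96)
s=snapshot("wrist")
cv2.imwrite("pics/w18.png",s["img"][:,:,::-1])
C=fcloud(s)
a=np.radians(-6); y=np.array([-np.sin(a),np.cos(a)]); x=np.array([np.cos(a),np.sin(a)])
D=C[...,:2]-[.577,.2228]; u=D@y; v=D@x
m=(u>.0)&(u<.07)&(abs(v)<.06)&(C[...,2]>.0145)&(C[...,2]<.02)
print(m.sum(),np.percentile(v[m],[0,2,98,100]))
E
```

```text
t 40.65 pos [0.5874 0.3281 0.1476] rpy [ 1.798e+02 -1.400e-01 -9.597e+01] F [-0.1 -0.  -2.5] open 0.0376 j [ 46.  24.  -5.  -0. -61. -52.]
shift [ 0.0005 -0.0011  0.1176] turn [ 0.2  -0.14  0.03]
1868 [-0.03893642 -0.03834687  0.03889016  0.03956968]
```

View pics/w18.png

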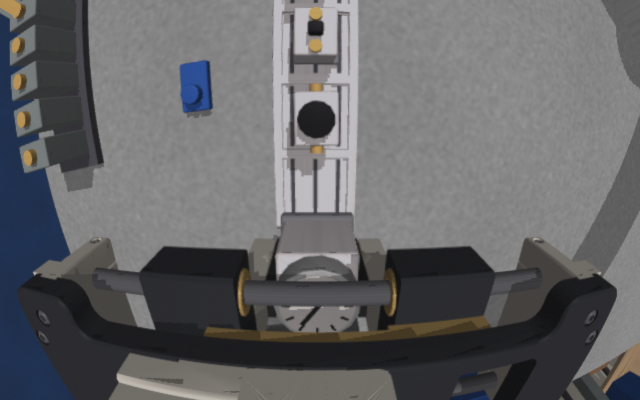

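>>> jog_arm --targets "0.0005 -0.001 0.01 0.2 -0.1 0 -1; 0.0005 -0.001 0.03 0.2 -0.1 0 -1; 0.0005 -0.001 0.055 0.2 -0.1 0 -1; 0.0005 -0.001 0.08 0.2 -0.1 0 -1; 0.0005 -0.001 0.1 0.2 -0.1 0 -1; 0.0005 -0.001 0.113 0.2 -0.1 0 -1; 0.0005 -0.001 0.118 0.2 -0.1 0 -1; 0.0005 -0.001 0.1185 0.2 -0.1 0 -1"

```text
clock: 41.7
tool_pos: [0.5882, 0.3274, 0.0294]
orientation: [-180.0, -0.0, -96.0]
force: [-0.1, 0.1, -2.9]
opening: 0.0376
```

```bash
python3 - <<'E'
from h import *
rel((.5880,.3272,.0245),-96)
E
```

```text
t 41.7 pos [0.5882 0.3274 0.0294] rpy [-1.7997e+02 -2.0000e-02 -9.5960e+01] F [-0.1  0.1 -2.9] open 0.0376 j [ 46.  30. -12.   0. -48. -52.]
shift [0.0002 0.0001 0.0049] turn [-0.03 -0.02  0.04]
```

>>> jog_arm --targets "0 0 0.0015 0 0 0 -1; 0 0 0.003 0 0 0 -1; 0 0 0.0038 0 0 0 -1; 0 0 0.0043 0 0 0 -1; 0 0 0.0047 0 0 0 -1; 0 0 0.0051 0 0 0 -1; 0 0 0.0053 0 0 0 -1; 0 0 0.0053 0 0 0 -1"

```text
clock: 42.7
tool_pos: [0.5882, 0.3274, 0.0244]
orientation: [-180.0, -0.0, -96.0]
force: [-1.0, 0.0, 0.3]
opening: 0.0381
```

>>> jog_arm --targets "0 0 0.0002 0 0 0 -1; 0 0 0.0004 0 0 0 -1; 0 0 0.0004 0 0 0 -1; 0 0 0.0004 0 0 0 -0.05; 0 0 0.0004 0 0 0 0; 0 0 0.0004 0 0 0 0.2; 0 0 0.0004 0 0 0 0.5; 0 0 0.0004 0 0 0 0.8"

```text
clock: 43.7
tool_pos: [0.5882, 0.3274, 0.0239]
orientation: [-180.0, -0.0, -96.0]
force: [0.5, -0.9, 0.1]
opening: 0.0669
```

>>> jog_arm --targets "0 0 0 0 0 0 0.8; 0 0 0 0 0 0 0.8; 0 0 -0.005 0 0 0 0.8; 0 0 -0.03 0 0 0 0.8; 0 0 -0.075 0 0 0 0.8; 0 0 -0.12 0 0 0 1; 0 0 -0.155 0 0 0 1; 0 0 -0.17 0 0 0 1"

```text
clock: 44.7
tool_pos: [0.5889, 0.3281, 0.1971]
orientation: [-179.8, 0.2, -95.9]
force: [0.2, 0.5, -0.2]
opening: 0.0875
```

>>> jog_arm --targets "-0.02 0.02 0 0 0 0 1; -0.04 0.04 0 0 0 0 1; -0.06 0.06 0 0 0 0 1; -0.08 0.08 0 0 0 0 1; -0.1 0.1 0 0 0 0 1; -0.12 0.12 0 0 0 0 1; -0.13 0.13 0 0 0 0 1; -0.13 0.13 0 0 0 0 1"

```text
clock: 45.7
tool_pos: [0.4724, 0.4712, 0.1964]
orientation: [-179.8, 0.1, -95.9]
force: [0.3, -0.8, 0.4]
opening: 0.0877
```

```bash
python3 - <<'E'
from h import *
rel((.5880,.3272,.2),-96)
w=snapshot("wrist");cv2.imwrite("pics/w19.png",w["img"][:,:,::-1])
meas(w,.588,.3272,.03,.085);meas(w,.5807,.2576,.061,.071);meas(w,.5733,.188,.059,.067);meas(w,.566,.118,.067,.08)
t=snapshot("top");s=snapshot("scene")
cv2.imwrite("pics/f1.png",np.hstack([cv2.resize(t["img"][120:220,180:330,::-1],None,fx=2.6,fy=2.6),cv2.resize(s["img"][170:270,360:530,::-1],None,fx=2.4,fy=2.6)]))
C=cloud(s); c0=np.array([.577,.2228]); a=np.radians(-6); y=np.array([-np.sin(a),np.cos(a)])
for k in(.105,.035,-.035,-.105):
    p=c0+y*k; m=(np.hypot(C[...,0]-p[0],C[...,1]-p[1])<.028)&(C[...,2]<.12); print(k,"top z",np.round(np.percentile(C[m][:,2],[99,100]),4))
E
```

```text
t 45.7 pos [0.4724 0.4712 0.1964] rpy [-1.7983e+02  1.0000e-01 -9.5870e+01] F [ 0.3 -0.8  0.4] open 0.0877 j [ 62.  21.  -3.   0. -66. -68.]
shift [ 0.1314 -0.1297 -0.0034] turn [-0.17  0.1   0.13]
1857 [5.87400e-01 3.27800e-01 3.87000e-02 3.90000e-02 8.43217e+01]
413 [5.81800e-01 2.74600e-01 2.04000e-02 3.62000e-02 7.66477e+01]
0 [0. 0. 0. 0. 0.]
0 [0. 0. 0. 0. 0.]
0.105 top z [0.0782 0.0797]
0.035 top z [0.0859 0.0866]
-0.035 top z [0.0788 0.0802]
-0.105 top z [0.0867 0.0879]
```

View pics/w19.png

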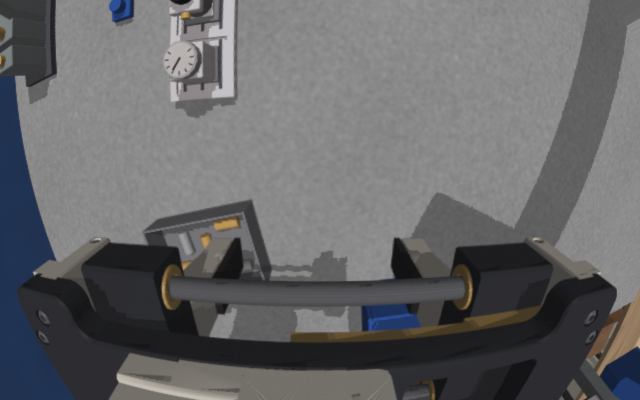

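View pics/f1.png

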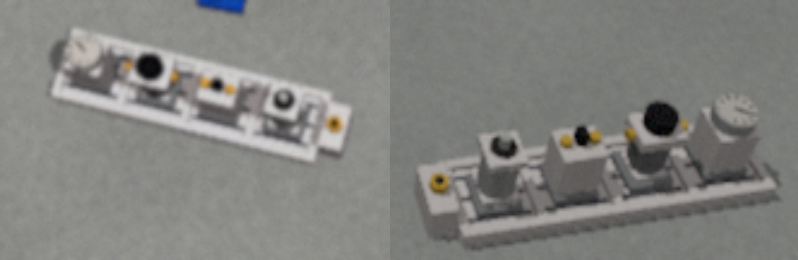

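All four parts stand upright in reverse order. Their tops are within about 1–3 mm of the expected heights, and the gripper is clear, so I'm handing in.

```bash
python3 -c "
from plant import job
print(job.close_job())"
```

```text
the job is handed in; nothing more can be done
None
```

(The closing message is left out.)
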